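# Load a covered stack of sensor trays into the pass-in box

## Task

On the deck of the pass-in box, build a stack with all chamfered ends facing the flap: first the black tray, on it the blue tray, then the white cover, each let go fully seated over the one below. Then push the whole stack through the orange spring flap until it rolls down inside and the flap swings shut behind it, still stacked and covered. Leave everything else on the bench where it is.

Things in the scene. Friction and masses are not known exactly. Their poses are not given: they have to be found in the camera images.
- lower_tray: Black tray with brass sensors (fixed in it). 90 mm long (x), 64 mm wide (y); the two corners of its +x end (nose) are cut off at 45 degrees, 12 mm each way, the others are square. Straight sides 14 mm high; hollow skirt below. A 6 mm rim on top (total 20 mm; sensors to 22). 0.11 kg. Origin: centre of its underside, x to the nose, z up. Loose, upright on the bench; grip across the 64 mm width at mid-length.
- upper_tray: Blue tray with grey sensors (fixed in it). 90 mm long (x), 64 mm wide (y); the two corners of its +x end (nose) are cut off at 45 degrees, 12 mm each way, the others are square. Straight sides 14 mm high; hollow skirt below. A 6 mm rim on top (total 20 mm; sensors to 22). 0.11 kg. Origin: centre of its underside, x to the nose, z up. Loose, upright on the bench; grip across the 64 mm width at mid-length.
- cover: White cover, yellow stripe near the nose. 90 mm long (x), 64 mm wide (y); the two corners of its +x end (nose) are cut off at 45 degrees, 12 mm each way, the others are square. Straight sides 14 mm high; hollow skirt below. Flat top, no rim. 0.07 kg. Origin: centre of its underside, x to the nose, z up. Loose, upright on the bench; grip across the 64 mm width at mid-length.
- lower_tray_nose (a point): Middle of the lower edge of the black tray's chamfered end, 45 mm along its x from its origin. Its top rim is 80 x 54 mm outside, nose corners cut to match; the next plate's skirt (3 mm wall, 10 mm deep) drops over it with 2 mm of play all round, origins one above the other, 14 mm pitch. Turned end for end it does not seat.
- upper_tray_nose (a point): The same point of the blue tray (same shape and rim as the black one).
- cover_nose (a point): The same point of the cover. Its skirt fits over a tray's rim as a tray's does.
- port: Pass-in box with loading deck, fixed to the bench; place and heading vary. Origin on the bench under the flap, on the centre line; x runs level through the flap into the box, z up. Deck: level, top 60 mm up, x -180 to -2 mm, 170 mm wide. Front panel at x 0 to 6, 170 wide, 225 high. Box sides, back and roof of clear plastic, to x = 191. Opening 80 mm wide, 60 mm high above the deck.
- deck_spot (a point): Good loading place: on the deck's top, centre line, port x = -115 mm; axes as the port's. Beyond it two 22 mm high guide walls narrow from 120 mm apart at port x = -60 mm to 76 mm at -12 mm and lead into the opening.
- first_roller (a point): Top of the first of nine free rollers just inside the flap: port x = +8 mm, deck height, centre line. Beyond it the roller way drops at 16 degrees to a stop: once its middle is well past this roller (20 mm or so) the stack tips onto the way, rolls down by itself and rests with its middle near port x = 110 mm.
- ioniser_edge (a point): Middle of the lower front edge of the dark ioniser bar that juts out over the deck: port x -39 to -3 mm, 170 mm wide, 195 to 225 mm above the bench. An upright gripper hits it before the stack is through; leaned back 30 to 45 degrees, fingertips forward, it goes under.
- flap (a joint): Orange spring flap in the opening, 76 mm wide, 57 mm high, hinged along its top edge at port x = 0, 119.5 mm above the bench. 0 = shut (upright), up to 1.5 rad pushed inwards (+x of the port). A weak spring (under 1 N at its lower edge) swings it shut.
- red_can: Red can, 48 mm across, 50 mm high; a bystander, to be left where it is. Origin: centre of its underside.
- tape_roll: Amber tape roll lying flat, 64 mm across, 19 mm high; a bystander, to be left where it is. Origin: centre of its underside.
- brass_fitting: Brass fitting, 28 mm across, 26 mm high; a bystander, to be left where it is. Origin: centre of its underside.
- parts_cup: White cup, 52 mm across, 35 mm high; a bystander, to be left where it is. Origin: centre of its underside.
- tweezers: Steel tweezers lying flat, 110 mm long, along their x, 7 mm high; a bystander, to be left where it is. Origin: centre of its underside.
- gauge_block: Steel gauge disc, 36 mm across, 22 mm high; a bystander, to be left where it is. Origin: centre of its underside.

How it is judged:
On the way, in this order (a step that is already met when the one before it is completed fails the run):
1. the black tray lies flat on the deck in front of the flap, chamfered end towards the flap, let go (x of lower_tray in the frame of port between -0.165 and -0.05 m and y of lower_tray in the frame of port between -0.03 and 0.03 m and z of lower_tray in the frame of port between 0.057 and 0.064 m and x of port in the frame of lower_tray above 0.03 m and angle between the x axis of lower_tray and the x axis of port, either way round below 0.3 rad and contact force between the fingers and lower_tray below 0.2 N), for 0.2 s.
2. the blue tray is fully seated on the black tray, chamfered ends together, let go (x of lower_tray in the frame of port between -0.165 and -0.05 m and y of lower_tray in the frame of port between -0.03 and 0.03 m and z of lower_tray in the frame of port between 0.057 and 0.064 m and x of port in the frame of lower_tray above 0.03 m and angle between the x axis of lower_tray and the x axis of port, either way round below 0.3 rad and x of upper_tray in the frame of lower_tray between -0.0045 and 0.0045 m and y of upper_tray in the frame of lower_tray between -0.0045 and 0.0045 m and z of upper_tray in the frame of lower_tray between 0.0115 and 0.0165 m and x of upper_tray_nose in the frame of lower_tray above 0.038 m and contact force between the fingers and upper_tray below 0.2 N), for 0.2 s.
3. the cover is fully seated on the blue tray, chamfered ends together, let go, the stack on the deck (x of lower_tray in the frame of port between -0.165 and -0.05 m and y of lower_tray in the frame of port between -0.03 and 0.03 m and z of lower_tray in the frame of port between 0.057 and 0.064 m and x of port in the frame of lower_tray above 0.03 m and angle between the x axis of lower_tray and the x axis of port, either way round below 0.3 rad and x of upper_tray in the frame of lower_tray between -0.0045 and 0.0045 m and y of upper_tray in the frame of lower_tray between -0.0045 and 0.0045 m and z of upper_tray in the frame of lower_tray between 0.0115 and 0.0165 m and x of upper_tray_nose in the frame of lower_tray above 0.038 m and x of cover in the frame of upper_tray between -0.0045 and 0.0045 m and y of cover in the frame of upper_tray between -0.0045 and 0.0045 m and z of cover in the frame of upper_tray between 0.0115 and 0.0165 m and x of cover_nose in the frame of upper_tray above 0.038 m and contact force between the fingers and cover below 0.2 N), for 0.2 s.
4. the complete stack is going through the port, holding the flap open (x of upper_tray in the frame of lower_tray between -0.0045 and 0.0045 m and y of upper_tray in the frame of lower_tray between -0.0045 and 0.0045 m and z of upper_tray in the frame of lower_tray between 0.0115 and 0.0165 m and x of upper_tray_nose in the frame of lower_tray above 0.038 m and x of cover in the frame of upper_tray between -0.0045 and 0.0045 m and y of cover in the frame of upper_tray between -0.0045 and 0.0045 m and z of cover in the frame of upper_tray between 0.0115 and 0.0165 m and x of cover_nose in the frame of upper_tray above 0.038 m and value of joint flap above 0.4 rad and x of lower_tray_nose in the frame of port above 0.02 m), for 0.05 s.
At the end, for the whole second after the job is handed in: The stack (black tray, blue tray on it, cover on top, each seated within 4.5 mm sideways and at a pitch of 11.5 to 16.5 mm, chamfered ends together) rests inside the box, the black tray's middle more than 95 mm beyond the flap, the flap shut to within 0.08 rad (x of upper_tray in the frame of lower_tray between -0.0045 and 0.0045 m and y of upper_tray in the frame of lower_tray between -0.0045 and 0.0045 m and z of upper_tray in the frame of lower_tray between 0.0115 and 0.0165 m and x of upper_tray_nose in the frame of lower_tray above 0.038 m and x of cover in the frame of upper_tray between -0.0045 and 0.0045 m and y of cover in the frame of upper_tray between -0.0045 and 0.0045 m and z of cover in the frame of upper_tray between 0.0115 and 0.0165 m and x of cover_nose in the frame of upper_tray above 0.038 m and x of lower_tray in the frame of port above 0.095 m and value of joint flap below 0.08 rad and linear speed of each of lower_tray, cover below 0.02 m/s); the robot touches nothing.
It fails at once if one of the bystanders (can, tape roll, fitting, cup, tweezers, gauge disc) is moved more than 30 mm (distance of any of red_can, tape_roll, brass_fitting, parts_cup, tweezers, gauge_block from where it was at the start of the episode above 0.03 m).
It also fails if it takes over 72 s, if anything falls off the work surface, if the arm or the gripper's body presses on something with over 40 N, if the wrist force passes 120 N, or if a joint passes its speed limit or range.

## Robot

A 7-joint arm with a two-finger parallel gripper is mounted at the origin on the work surface. World frame = base frame: x ahead of the robot, y to its left, z up, the work surface at z = 0. Lengths are in m, angles in rad, forces in N, time in s.
With the tool pointing down it reaches from about 0.425 to 1.025 m from the base axis. Payload 9.4 kg.
Tool frame: the origin (TCP) lies at the very end of the fingers, on their centre line; the grasp point (between the pads) lies 19 mm behind it; z points along the fingers, y is the line along which they close (so a half turn about z gives the same grasp; the last joint's range is limited). The gripper opens to 93 mm and grips with 3 to 60 N. Pads are 15 mm wide; open, the fingers measure 128 mm over their backs; the gripper's body (75 mm by 188 mm) begins 65 mm behind the grasp point.
Start: joints at [-1.325, 0.599, -0.003, 1.599, 0.002, 0.943, -0.08], TCP at [0.23, 0.688, 0.219] pointing down, gripper open.
Joint ranges: [-2.57, 2.57], [-0.35, 1.97], [-1.29, 1.29], [0.11, 2.56], [-1.05, 4.19], [0.11, 1.86], [-2.63, 2.63]. Speed limits (rad/s): [2.22, 2.22, 3.01, 3.01, 3.14, 3.14, 3.14].

## Interface

Orientations are given as a rotation vector (axis times angle).
In Python, from workcell import manip gives the robot as it stands. The module is installed in compiled form; this text tells all that it offers.
- The arm moves only by the tool move_arm, never from a script. Its argument "motion" is a list of rows, each an object with "offset": the shift along the tool's x, y, z as a fraction of full scale, a list of three; "spin": the turn about the tool's z as a fraction of full scale. In form: [{"offset": [tx, ty, tz], "spin": spin}, ...]. A call has 1 to 5 rows; each row is the pose to reach, as a shift and turn from the pose commanded when the call began, along the tool's axes at that moment; what a row does not reach only later rows make up. Full scale, the value 1, is 20 cm for a shift and 60 degrees for a turn. A row lasts 1/12 s, in which the tool goes at most 41.7 mm and 7.16 degrees, less where a joint would pass 70% of its speed; a pose out of reach is approached as far as the arm can. A call with a number of a shift or a turn outside -1 to 1 is refused whole. A call with a gripper value outside its range is refused whole. "grip" is the opening, from -1 (shut) to 1 (fully open), set as the call begins (left out, the last holds). The fingers move at their own pace and stop on an object; "squeeze" is the grip in N (left out, the last holds). Time passes only in rows, so rows that repeat a pose let the fingers close. It gives the time, the measured TCP pose, the force and the opening at its end, in the units of the state.
- manip.get_obs(): the state, without advancing time (a new reading comes with each control period).
- manip.camera(name): name is "side" or "top" or "wrist"; returns a dict with "frame" (384x512x3 uint8, red, green, blue), "z_map" (384x512 float32, m along the optical axis (not along the pixel's ray), 0 where there is no reading), "fx", "fy", "cx", "cy" (pixels), "cam_to_world" (4x4, takes a point from camera to world coordinates); the wrist camera has in their place "mount" (4x4, takes a point from camera to tool coordinates, whose origin is the TCP and whose axes are the flange's). Camera axes: x right, y down, z forward; pixel columns grow to the right and rows downward; lengths in m; the calibration is good to about 2 mm. A picture is of the moment at which its call begins: read the wrist's pose just before it.
- manip.job_done(): hands the job in, once; it reports no verdict.
Trained networks look in a picture, given as the dict that the camera call returned (one of the last four; its "shot" number tells which), for a name from the list of things; names that differ only in an ending like _2 or _b are one class to them, and where a whole thing is asked for, a point or a joint stands for the part that bears it (a point fixed in the world has none). Each returns a list of dicts, best first, with "p" (0 to 1); they miss things now and then, are a little off and sometimes report something else, mostly with a low value. They report only what shows in the picture. A call takes as long as a camera call.
- manip.find_in(picture, query): "xyz" ([x, y, z] in m, in the coordinates of the camera as it stood for that picture, good to about 4 mm: the middle of the surface that is visible of it).
- manip.trace(picture, query): "pixels" (384x512 bool, what is visible of it).
- manip.spot_point(picture, query): "xyz" ([x, y, z] in m, in the coordinates of the camera as it stood for that picture, good to about 4 mm: a listed point, or the origin of a listed thing).
The state is a dict: "time": time; "qpos": joint angles; "qd": joint speeds; "joint_efforts": joint torques, N m; "tool_pos": TCP position; "ee_rot": TCP orientation; "ft_force": force on the tool from outside, world axes, zero at the start; "torque": the same for the moment, N m; "opening": finger opening in m.
Only numpy, scipy, OpenCV 4.12 (cv2) and the standard library are available. Lean on these libraries where they do the work, as an engineer would, in place of code of your own. Each camera call takes 0.05 s, during which the arm holds its last target. There are 200 camera calls.

## Working session

There is one attempt and no reset: what is moved stays moved. The work goes in short steps, Python scripts to look and compute and a tool call to move; the robot and the scene stay as the last step left them, time stands still between calls to the robot, and variables do not carry over. Pictures are saved under pics/ and viewed, on a budget of 10 in all, crops included, one or two more only if the job needs it, and the job is handed in when it is done.

Besides the shell and the picture viewer there is one more tool, called after "Call:" as name(argument=value, ...), one argument or row to a line, values as JSON. move_arm: Moves the arm, as the interface text tells. Its arguments: {"type":"object","properties":{"motion":{"type":"array"},"grip":{"type":"number"},"squeeze":{"type":"number"}},"required":["motion"]}

```bash
mkdir -p pics; cat > h.py <<'E'
import numpy as np, cv2, json
from workcell import manip
from scipy.spatial.transform import Rotation as R
def Tool(o):
    T=np.eye(4);T[:3,:3]=R.from_rotvec(o["ee_rot"]).as_matrix();T[:3,3]=o["tool_pos"];return T
def cam(n):
    o=manip.get_obs();p=manip.camera(n)
    T=np.array(p["cam_to_world"]) if n!="wrist" else Tool(o)@np.array(p["mount"])
    return p,T
def W(T,x): return T[:3,:3]@np.array(x)+T[:3,3]
def cloud(p,T):
    z=p["z_map"];v,u=np.indices(z.shape)
    c=np.stack([(u-p["cx"])/p["fx"]*z,(v-p["cy"])/p["fy"]*z,z],-1)
    c=c@T[:3,:3].T+T[:3,3];c[z==0]=np.nan;return c
def save(p,n): cv2.imwrite("pics/"+n,p["frame"][...,::-1])
E
cat > a.py <<'E'
from h import *
o=manip.get_obs();print({k:np.round(v,3).tolist() for k,v in o.items()})
ps=[]
for n in("top","side"):
    p,T=cam(n);ps.append(p["frame"])
    print(n,np.round(T,3).tolist())
    for q in["lower_tray","upper_tray","cover","port","deck_spot","first_roller","ioniser_edge","red_can","tape_roll","brass_fitting","parts_cup","tweezers","gauge_block","lower_tray_nose","upper_tray_nose","cover_nose"]:
        r=manip.spot_point(p,q)[:2]
        print(q,[(round(float(d["p"]),2),np.round(W(T,d["xyz"]),3).tolist()) for d in r])
im=np.vstack(ps);cv2.imwrite("pics/0.png",cv2.resize(im,None,fx=.78,fy=.78)[...,::-1])
E
python3 a.py
```

```text
{'time': 0.0, 'qpos': [-1.325, 0.6, -0.003, 1.6, 0.002, 0.943, -0.08], 'qd': [0.0, -0.0, 0.001, -0.001, 0.002, 0.001, -0.001], 'joint_efforts': [0.002, -76.508, 1.498, -25.234, -0.052, 0.017, 0.0], 'tool_pos': [0.23, 0.687, 0.218], 'ee_rot': [-0.505, -3.101, 0.002], 'ft_force': [-0.365, 0.903, -0.623], 'torque': [-0.025, 0.038, -0.031], 'opening': 0.093}
top [[0.127, -0.97, 0.206, 0.369], [-0.992, -0.126, 0.021, -0.118], [0.005, -0.207, -0.978, 1.037], [0.0, 0.0, 0.0, 1.0]]
lower_tray [(0.32, [0.58, -0.418, -0.003])]
upper_tray [(0.59, [0.475, -0.164, 0.002])]
cover [(0.96, [0.466, -0.358, -0.002])]
port [(0.86, [0.515, 0.209, -0.002])]
deck_spot [(0.86, [0.504, 0.09, 0.057]), (0.46, [0.512, -0.358, -0.002])]
first_roller [(0.64, [0.521, 0.218, 0.06])]
ioniser_edge [(0.67, [0.511, 0.17, 0.195]), (0.5, [0.705, 0.003, -0.003])]
red_can [(0.65, [0.684, -0.134, -0.001]), (0.15, [0.577, -0.42, -0.0])]
tape_roll [(0.67, [0.576, -0.417, -0.002])]
brass_fitting [(0.66, [0.599, -0.106, -0.0])]
parts_cup [(0.63, [0.705, 0.005, -0.0])]
tweezers [(0.68, [0.707, 0.128, 0.001])]
gauge_block [(0.62
[... 291 characters left out ...]
.261, -0.001])]
upper_tray [(0.94, [0.473, -0.166, -0.005])]
cover [(0.95, [0.464, -0.359, 0.001])]
port []
deck_spot [(0.81, [0.502, 0.092, 0.055])]
first_roller [(0.21, [0.592, -0.11, -0.002])]
ioniser_edge [(0.86, [0.511, 0.168, 0.194])]
red_can [(0.73, [0.687, -0.133, -0.001]), (0.56, [0.503, 0.095, 0.055])]
tape_roll [(0.74, [0.571, -0.422, 0.0])]
brass_fitting [(0.59, [0.511, 0.169, 0.195]), (0.52, [0.593, -0.109, -0.003])]
parts_cup [(0.69, [0.704, 0.002, 0.0])]
tweezers []
gauge_block [(0.6, [0.645, -0.065, 0.001])]
lower_tray_nose [(0.92, [0.623, -0.221, 0.003])]
upper_tray_nose [(0.72, [0.438, -0.134, 0.001]), (0.54, [0.646, -0.064, 0.002])]
cover_nose [(0.7, [0.506, -0.356, 0.0])]
```

View pics/0.png

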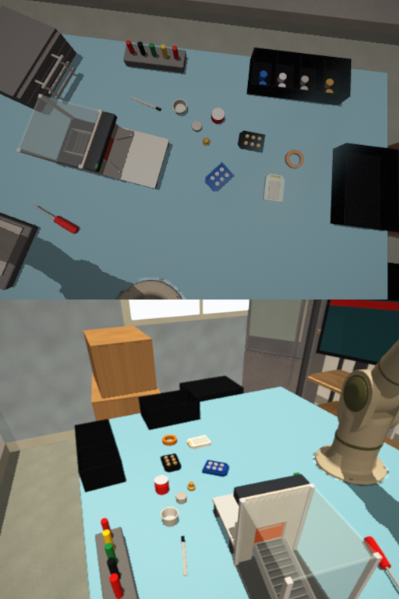

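```bash
cat >> h.py <<'E'
def plan(wps, start=None):
    """wps: (x,y,z,tool-x angle deg); prints the calls as offset/spin in tool units"""
    if start is None:
        o=manip.get_obs();M=Tool(o)[:3,:3];p=np.array(o["tool_pos"]);a=np.degrees(np.arctan2(M[1,0],M[0,0]))
        print("t %.2f at"%o["time"],np.round(p,4),"ang %.2f"%a,"tilt %.2f"%np.degrees(np.arccos(-M[2,2])),"F",np.round(o["ft_force"],1),"op %.4f"%o["opening"])
    else: p,a=np.array(start[:3]),start[3]
    for w in wps:
        q=np.array(w[:3]);da=(w[3]-a+180)%360-180
        n=max(1,int(np.ceil(max(np.linalg.norm(q-p)/.2,abs(da)/35-.01))))
        d=(q-p)/n;rows=max(np.linalg.norm(d)/.0417,abs(da/n)/7.16)
        for i in range(n):
            c,s=np.cos(np.radians(a)),np.sin(np.radians(a))
            t=np.array([c*d[0]+s*d[1], s*d[0]-c*d[1], -d[2]])
            print("  off",np.round(t/.2,3).tolist(),"spin %.3f"%(-da/n/60),"rows %.1f"%rows)
            a+=da/n
        p=q
E
python3 - <<'E'
from h import *
p,T=cam("top");C=cloud(p,T)
print(p["fx"])
# deck & panel
m=(abs(C[...,2]-.06)<.006)&(C[...,0]>.38)&(C[...,0]<.65)&(C[...,1]>-.05)&(C[...,1]<.2)
P=C[m][:,:2].astype(np.float32);print(len(P),C[m][:,2].mean(),cv2.minAreaRect(P),np.round(cv2.boxPoints(cv2.minAreaRect(P)),3).tolist())
m=(C[...,2]>.215)&(C[...,2]<.235)&(C[...,0]>.38)&(C[...,0]<.65)&(C[...,1]>0)&(C[...,1]<.3)
P=C[m][:,:2].astype(np.float32);print(len(P),C[m][:,2].mean(),cv2.minAreaRect(P),np.round(cv2.boxPoints(cv2.minAreaRect(P)),3).tolist())
for q in("upper_tray","cover","lower_tray"):
    for d in manip.trace(p,q)[:2]:
        P=C[d["pixels"]];P=P[P[:,2]>.008];print(q,d["p"],len(P),cv2.minAreaRect(P[:,:2].astype(np.float32)))
plan([(.23,.687,.32,161.5),(.62,-.26,.3,86)])
print(np.round(np.array(manip.camera("wrist")["mount"]),3).tolist())
E
```

```text
381.64954295612466
4186 0.059465829731742116 ((0.5035232901573181, 0.1198163777589798), (0.18202796578407288, 0.17086215317249298), 82.65997314453125) [[0.40700000524520874, 0.03999999910593033], [0.5770000219345093, 0.01899999938905239], [0.6000000238418579, 0.19900000095367432], [0.4300000071525574, 0.22100000083446503]]
4624 0.22411028527328739 ((0.5180248022079468, 0.2386189103126526), (0.14225009083747864, 0.1737038940191269), 83.74346923828125) [[0.42399999499320984, 0.1770000010728836], [0.597000002861023, 0.15800000727176666], [0.6119999885559082, 0.30000001192092896], [0.4390000104904175, 0.3190000057220459]]
upper_tray 0.62 768 ((0.4739297032356262, -0.16352257132530212), (0.06337042152881622, 0.09052383899688721), 50.159385681152344)
upper_tray 0.39 279 ((0.6869643926620483, -0.13272689282894135), (0.04541826248168945, 0.04345269873738289), 11.506340980529785)
cover 0.97 809 ((0.4635399878025055, -0.3561016917228699), (0.06514922529459, 0.08984821289777756), 88.47695922851562)
lower_tray 0.6 701 ((0.6156033873558044, -0.26194724440574646), (0.08879604935646057, 0.06391973793506622), 85.06922912597656)
t 1.90 at [0.23   0.6875 0.2186] ang 161.51 tilt 0.00 F [-0.1 -0.5 -0.4] op 0.0928
  off [-0.001, -0.003, -0.507] spin 0.000 rows 2.4
  off [-0.559, -0.645, 0.017] spin 0.210 rows 4.1
  off [-0.686, -0.508, 0.017] spin 0.210 rows 4.1
  off [-0.78, -0.346, 0.017] spin 0.210 rows 4.1
  off [-0.837, -0.168, 0.017] spin 0.210 rows 4.1
  off [-0.853, 0.018, 0.017] spin 0.210 rows 4.1
  off [-0.829, 0.204, 0.017] spin 0.210 rows 4.1
[[0.001, -0.956, -0.292, 0.082], [1.0, 0.001, -0.0, -0.0], [0.001, -0.292, 0.956, -0.166], [0.0, 0.0, 0.0, 1.0]]
```

Call:
move_arm(
  motion=[
    {"offset": [0,0,-0.5],"spin": 0},
    {"offset": [0,0,-0.5],"spin": 0},
    {"offset": [0,0,-0.5],"spin": 0},
  ],
  grip=1,
  squeeze=25,
)

```text
time: 2.2
tool_pos: [0.2305, 0.6891, 0.3242]
ee_rot: [0.505, 3.1, 0.009]
ft_force: [-0.0, -0.3, 1.2]
opening: 0.093
```

Call:
move_arm(
  motion=[
    {"offset": [-0.56,-0.645,0.017],"spin": 0.21},
    {"offset": [-0.56,-0.645,0.017],"spin": 0.21},
    {"offset": [-0.56,-0.645,0.017],"spin": 0.21},
    {"offset": [-0.56,-0.645,0.017],"spin": 0.21},
    {"offset": [-0.56,-0.645,0.017],"spin": 0.21},
  ],
)

```text
time: 2.62
tool_pos: [0.2996, 0.5224, 0.3159]
ee_rot: [0.852, 3.021, -0.003]
ft_force: [1.6, -0.6, -0.0]
opening: 0.0931
```

Call:
move_arm(
  motion=[
    {"offset": [-0.686,-0.508,0.017],"spin": 0.21},
    {"offset": [-0.686,-0.508,0.017],"spin": 0.21},
    {"offset": [-0.686,-0.508,0.017],"spin": 0.21},
    {"offset": [-0.686,-0.508,0.017],"spin": 0.21},
    {"offset": [-0.686,-0.508,0.017],"spin": 0.21},
  ],
)

```text
time: 3.03
tool_pos: [0.3632, 0.3648, 0.3123]
ee_rot: [1.18, 2.91, -0.003]
ft_force: [-1.0, -0.9, 0.3]
opening: 0.093
```

Call:
move_arm(
  motion=[
    {"offset": [-0.78,-0.346,0.017],"spin": 0.21},
    {"offset": [-0.78,-0.346,0.017],"spin": 0.21},
    {"offset": [-0.78,-0.346,0.017],"spin": 0.21},
    {"offset": [-0.78,-0.346,0.017],"spin": 0.21},
    {"offset": [-0.78,-0.346,0.017],"spin": 0.21},
  ],
)

```text
time: 3.45
tool_pos: [0.4275, 0.2074, 0.3089]
ee_rot: [1.492, 2.762, -0.001]
ft_force: [0.2, -1.3, -1.0]
opening: 0.0932
```

Call:
move_arm(
  motion=[
    {"offset": [-0.837,-0.168,0.017],"spin": 0.21},
    {"offset": [-0.837,-0.168,0.017],"spin": 0.21},
    {"offset": [-0.837,-0.168,0.017],"spin": 0.21},
    {"offset": [-0.837,-0.168,0.017],"spin": 0.21},
    {"offset": [-0.837,-0.168,0.017],"spin": 0.21},
  ],
)

```text
time: 3.87
tool_pos: [0.4924, 0.0496, 0.3057]
ee_rot: [1.785, 2.581, -0.001]
ft_force: [-0.2, -0.7, -0.2]
opening: 0.0931
```

```bash
python3 -c "
from h import *
plan([(.617,-.261,.25,86)]);print(np.round(manip.get_obs()['qpos'],3))"
```

```text
t 3.87 at [0.4924 0.0496 0.3057] ang 110.66 tilt 0.18 F [-0.2 -0.7 -0.2] op 0.0931
  off [-0.836, 0.018, 0.139] spin 0.205 rows 4.1
  off [-0.813, 0.196, 0.139] spin 0.205 rows 4.1
[-0.557  0.227  0.422  2.027 -0.114  0.908  0.287]
```

Call:
move_arm(
  motion=[
    {"offset": [0.26,-0.96,0],"spin": 0},
    {"offset": [0.26,-0.96,0],"spin": 0},
    {"offset": [0.26,-0.96,0],"spin": 0},
    {"offset": [0.26,-0.96,0],"spin": 0},
    {"offset": [0.26,-0.96,0],"spin": 0},
  ],
)

```text
time: 4.28
tool_pos: [0.2895, 0.0349, 0.3046]
ee_rot: [-1.777, -2.59, 0.001]
ft_force: [-1.3, -0.1, 1.1]
opening: 0.0931
```

```bash
python3 -c "
from h import *
plan([(.617,-.261,.25,86)]);print(np.round(manip.get_obs()['qpos'],3),manip.get_obs()['ee_rot'])"
```

```text
t 4.28 at [0.2895 0.0349 0.3046] ang 111.09 tilt 0.05 F [-1.3 -0.1  1.1] op 0.0931
  off [-0.657, 0.332, 0.091] spin 0.139 rows 3.6
  off [-0.601, 0.424, 0.091] spin 0.139 rows 3.6
  off [-0.533, 0.507, 0.091] spin 0.139 rows 3.6
[-0.697 -0.11   0.342  2.366  0.048  0.881 -0.019] [-1.77709774e+00 -2.59022442e+00  1.25830557e-03]
```

Call:
move_arm(
  motion=[
    {"offset": [-0.36,0.93,-0.2],"spin": 0},
    {"offset": [-0.36,0.93,-0.2],"spin": 0},
    {"offset": [-0.36,0.93,-0.2],"spin": 0},
    {"offset": [-0.36,0.93,-0.2],"spin": 0},
    {"offset": [-0.36,0.93,-0.2],"spin": 0},
  ],
)

```text
time: 4.7
tool_pos: [0.4945, 0.0361, 0.3459]
ee_rot: [1.775, 2.591, 0.002]
ft_force: [-0.4, 0.4, -0.1]
opening: 0.0934
```

Call:
move_arm(
  motion=[
    {"offset": [-0.36,0.93,-0.2],"spin": 0},
    {"offset": [-0.36,0.93,-0.2],"spin": 0},
    {"offset": [-0.36,0.93,-0.2],"spin": 0},
    {"offset": [-0.36,0.93,-0.2],"spin": 0},
    {"offset": [-0.36,0.93,-0.2],"spin": 0},
  ],
)

```text
time: 5.12
tool_pos: [0.6938, 0.0362, 0.3851]
ee_rot: [1.776, 2.591, 0.0]
ft_force: [0.1, 0.2, 0.3]
opening: 0.0931
```

Call:
move_arm(
  motion=[
    {"offset": [-0.36,0.93,-0.2],"spin": 0},
    {"offset": [-0.36,0.93,-0.2],"spin": 0},
    {"offset": [-0.36,0.93,-0.2],"spin": 0},
    {"offset": [-0.36,0.93,-0.2],"spin": 0},
    {"offset": [-0.36,0.93,-0.2],"spin": 0},
  ],
)

```text
time: 5.53
tool_pos: [0.8925, 0.0364, 0.425]
ee_rot: [-1.775, -2.592, -0.001]
ft_force: [1.7, -0.0, -0.2]
opening: 0.093
```

Call:
move_arm(
  motion=[
    {"offset": [-0.36,0.93,0],"spin": 0},
    {"offset": [-0.36,0.93,0],"spin": 0},
    {"offset": [-0.36,0.93,0],"spin": 0},
    {"offset": [-0.36,0.93,0],"spin": 0},
    {"offset": [-0.36,0.93,0],"spin": 0},
  ],
)

```text
time: 5.95
tool_pos: [1.0135, 0.0299, 0.3655]
ee_rot: [1.78, 2.565, 0.033]
ft_force: [0.2, -2.4, -6.8]
opening: 0.0931
```

Call:
move_arm(
  motion=[
    {"offset": [-0.36,0.93,0],"spin": 0},
    {"offset": [-0.36,0.93,0],"spin": 0},
    {"offset": [-0.36,0.93,0],"spin": 0},
    {"offset": [-0.36,0.93,0],"spin": 0},
    {"offset": [-0.36,0.93,0],"spin": 0},
  ],
)

```text
time: 6.37
tool_pos: [1.0221, 0.0262, 0.3737]
ee_rot: [1.75, 2.541, 0.04]
ft_force: [0.1, 0.2, 0.1]
opening: 0.0926
```

```bash
python3 -c "
from h import *
plan([]);print(np.round(manip.get_obs()['qpos'],3),manip.get_obs()['ee_rot']);print(np.round(Tool(manip.get_obs()),3))"
```

```text
t 6.37 at [1.0221 0.0262 0.3737] ang 110.82 tilt 3.53 F [0.1 0.2 0.1] op 0.0926
[-0.116  1.166  1.091  0.111 -1.041  1.862  0.357] [1.75045329 2.54086074 0.04004524]
[[-0.355  0.933  0.061  1.022]
 [ 0.934  0.357 -0.01   0.026]
 [-0.031  0.053 -0.998  0.374]
 [ 0.     0.     0.     1.   ]]
```

Call:
move_arm(
  motion=[
    {"offset": [0,-0.9,0.2],"spin": 0},
    {"offset": [0,-0.9,0.2],"spin": 0},
    {"offset": [0,-0.9,0.2],"spin": 0},
    {"offset": [0,-0.9,0.2],"spin": 0},
    {"offset": [0,-0.9,0.2],"spin": 0},
  ],
)

```text
time: 6.78
tool_pos: [0.9106, -0.0108, 0.3389]
ee_rot: [1.744, 2.557, 0.061]
ft_force: [2.5, -1.1, 1.4]
opening: 0.0929
```

```bash
python3 -c "
from h import *
plan([(.617,-.261,.25,86)]);print(np.round(manip.get_obs()['qpos'],3));print(np.round(Tool(manip.get_obs()),3))"
```

```text
t 6.78 at [ 0.9106 -0.0108  0.3389] ang 111.38 tilt 3.47 F [ 2.5 -1.1  1.4] op 0.0929
  off [-0.315, -0.911, 0.222] spin 0.211 rows 4.7
  off [-0.507, -0.82, 0.222] spin 0.211 rows 4.7
[-0.429  0.981  1.173  0.996 -0.907  1.552  0.829]
[[-0.364  0.929  0.06   0.911]
 [ 0.931  0.365  0.007 -0.011]
 [-0.016  0.059 -0.998  0.339]
 [ 0.     0.     0.     1.   ]]
```

Call:
move_arm(
  motion=[
    {"offset": [-0.315,-0.911,0.222],"spin": 0.21},
    {"offset": [-0.315,-0.911,0.222],"spin": 0.21},
    {"offset": [-0.315,-0.911,0.222],"spin": 0.21},
    {"offset": [-0.315,-0.911,0.222],"spin": 0.21},
    {"offset": [-0.315,-0.911,0.222],"spin": 0.21},
  ],
)

```text
time: 7.2
tool_pos: [0.7651, -0.1377, 0.2856]
ee_rot: [2.022, 2.35, 0.068]
ft_force: [0.8, -0.5, 0.8]
opening: 0.0931
```

```bash
python3 -c "
from h import *
plan([(.617,-.261,.25,86)]);print(np.round(manip.get_obs()['qpos'],3));print(np.round(Tool(manip.get_obs()),3))"
```

```text
t 7.20 at [ 0.7651 -0.1377  0.2856] ang 98.56 tilt 3.45 F [ 0.8 -0.5  0.8] op 0.0931
  off [-0.499, -0.824, 0.178] spin 0.209 rows 4.7
[-0.453  0.873  1.212  1.484 -0.874  1.321  0.976]
[[-0.149  0.987  0.06   0.765]
 [ 0.989  0.149  0.007 -0.138]
 [-0.002  0.06  -0.998  0.286]
 [ 0.     0.     0.     1.   ]]
```

```bash
cat > st.py <<'E'
import sys
from h import *
def s():
    o=manip.get_obs();T=Tool(o)
    print("t %.2f"%o["time"],np.round(o["tool_pos"],4),"z-axis",np.round(T[:3,2],4),"q",np.round(o["qpos"],2),"F",np.round(o["ft_force"],1),"op %.4f"%o["opening"])
def rel(w):  # full-tool-axes shift to world point
    o=manip.get_obs();T=Tool(o);d=T[:3,:3].T@(np.array(w[:3])-T[:3,3])
    a=np.degrees(np.arctan2(T[1,0],T[0,0]));
    print("off",np.round(d/.2,3),"spin %.3f"%(-((w[3]-a+180)%360-180)/60) if len(w)>3 else "", "dist %.3f"%np.linalg.norm(d))
if __name__=="__main__":
    s()
    for w in sys.argv[1:]: rel([float(v) for v in w.split(",")])
E
python3 st.py .61,-.09,.18,98 .45,-.04,.09,98
```

```text
t 7.20 [ 0.7651 -0.1377  0.2856] z-axis [ 0.0598  0.0067 -0.9982] q [-0.45  0.87  1.21  1.48 -0.87  1.32  0.98] F [ 0.8 -0.5  0.8] op 0.0931
off [ 0.352 -0.762  0.482] spin 0.009 dist 0.194
off [ 0.72  -1.541  0.885] spin 0.009 dist 0.384
```

Call:
move_arm(
  motion=[
    {"offset": [0.36,-0.77,0.44],"spin": 0},
    {"offset": [0.36,-0.77,0.44],"spin": 0},
    {"offset": [0.36,-0.77,0.44],"spin": 0},
    {"offset": [0.36,-0.77,0.44],"spin": 0},
    {"offset": [0.36,-0.77,0.44],"spin": 0},
  ],
)

```text
time: 7.62
tool_pos: [0.6065, -0.0859, 0.1866]
ee_rot: [2.022, 2.353, 0.066]
ft_force: [-0.4, 0.2, 0.1]
opening: 0.0927
```

Call:
move_arm(
  motion=[
    {"offset": [0.36,-0.77,0.44],"spin": 0},
    {"offset": [0.36,-0.77,0.44],"spin": 0},
    {"offset": [0.36,-0.77,0.44],"spin": 0},
    {"offset": [0.36,-0.77,0.44],"spin": 0},
    {"offset": [0.36,-0.77,0.44],"spin": 0},
  ],
)

```text
time: 8.03
tool_pos: [0.4525, -0.0386, 0.0923]
ee_rot: [2.017, 2.352, 0.065]
ft_force: [0.6, 0.7, -2.1]
opening: 0.0931
```

```bash
python3 st.py .45,-.04,.09,98 .28,-.03,.09,98
```

```text
t 8.03 [ 0.4525 -0.0386  0.0923] z-axis [ 0.0596  0.0043 -0.9982] q [-0.47  0.58  0.63  2.39 -1.04  0.39  1.22] F [ 0.6  0.7 -2.1] op 0.0931
off [-0.005 -0.014  0.011] spin 0.013 dist 0.004
off [ 0.175 -0.845 -0.04 ] spin 0.013 dist 0.173
```

Call:
move_arm(
  motion=[
    {"offset": [0.1,-0.85,-0.04],"spin": 0},
    {"offset": [0.1,-0.85,-0.04],"spin": 0},
    {"offset": [0.1,-0.85,-0.04],"spin": 0},
    {"offset": [0.1,-0.85,-0.04],"spin": 0},
    {"offset": [0.1,-0.85,-0.04],"spin": 0},
  ],
)

```text
time: 8.45
tool_pos: [0.3617, -0.0592, 0.0791]
ee_rot: [2.034, 2.358, 0.062]
ft_force: [-0.9, -0.9, 0.0]
opening: 0.0927
```

```bash
python3 st.py
```

```text
t 8.45 [ 0.3617 -0.0592  0.0791] z-axis [ 0.0467  0.0124 -0.9988] q [-0.1   0.49  0.16  2.56 -1.05  0.11  1.24] F [-0.9 -0.9  0. ] op 0.0927
```

Call:
move_arm(
  motion=[
    {"offset": [0.1,-0.95,-0.1],"spin": 0},
    {"offset": [0.1,-0.95,-0.1],"spin": 0},
    {"offset": [0.1,-0.95,-0.1],"spin": 0},
    {"offset": [0.1,-0.95,-0.1],"spin": 0},
    {"offset": [0.1,-0.95,-0.1],"spin": 0},
  ],
)

```text
time: 8.87
tool_pos: [0.3471, -0.099, 0.0714]
ee_rot: [2.044, 2.375, 0.054]
ft_force: [-0.8, -0.2, -0.2]
opening: 0.0931
```

```bash
python3 st.py
```

```text
t 8.87 [ 0.3471 -0.099   0.0714] z-axis [ 0.0285  0.0209 -0.9994] q [ 0.05  0.51  0.14  2.56 -1.05  0.11  1.36] F [-0.8 -0.2 -0.2] op 0.0931
```

```bash
python3 st.py .617,-.261,.15,86
```

```text
t 8.87 [ 0.3471 -0.099   0.0714] z-axis [ 0.0285  0.0209 -0.9994] q [ 0.05  0.51  0.14  2.56 -1.05  0.11  1.36] F [-0.8 -0.2 -0.2] op 0.0931
off [-0.995  1.226 -0.371] spin 0.209 dist 0.324
```

Call:
move_arm(
  motion=[
    {"offset": [-0.5,0.61,-0.25],"spin": 0},
    {"offset": [-0.5,0.61,-0.25],"spin": 0},
    {"offset": [-0.5,0.61,-0.25],"spin": 0},
    {"offset": [-0.5,0.61,-0.25],"spin": 0},
    {"offset": [-0.5,0.61,-0.25],"spin": 0},
  ],
)

```text
time: 9.28
tool_pos: [0.4869, -0.1838, 0.1261]
ee_rot: [2.038, 2.37, 0.055]
ft_force: [0.8, -0.6, 0.8]
opening: 0.0929
```

Call:
move_arm(
  motion=[
    {"offset": [-0.5,0.61,-0.12],"spin": 0.21},
    {"offset": [-0.5,0.61,-0.12],"spin": 0.21},
    {"offset": [-0.5,0.61,-0.12],"spin": 0.21},
    {"offset": [-0.5,0.61,-0.12],"spin": 0.21},
    {"offset": [-0.5,0.61,-0.12],"spin": 0.21},
  ],
)

```text
time: 9.7
tool_pos: [0.6216, -0.2647, 0.1509]
ee_rot: [2.288, 2.137, 0.056]
ft_force: [0.9, 0.6, -0.1]
opening: 0.093
```

```bash
cat > look.py <<'E'
import sys
from h import *
def look(q,fn=None,zb=0.0):
    p,T=cam("wrist");C=cloud(p,T)
    if fn: save(p,fn)
    for s in (q,q+"_nose"):
        print(s,[(round(float(d["p"]),2),np.round(W(T,d["xyz"]),4).tolist()) for d in manip.spot_point(p,s)[:2]])
    r=manip.trace(p,q)
    if r:
        m=r[0]["pixels"];P=C[m];P=P[~np.isnan(P[:,0])]
        P=P[(P[:,2]>zb+.007)&(P[:,2]<zb+.03)]
        (c,s,a)=cv2.minAreaRect(P[:,:2].astype(np.float32));print("trace",r[0]["p"],len(P),np.round(c,4),np.round(s,4),a,"ztop",np.percentile(P[:,2],[10,50,90]).round(4))
if __name__=="__main__":
    look(sys.argv[1],sys.argv[2] if len(sys.argv)>2 else None,float(sys.argv[3]) if len(sys.argv)>3 else 0)
    import st; st.s()
E
python3 look.py lower_tray b1.png
```

```text
lower_tray [(0.58, [0.4721, -0.1635, -0.0038]), (0.32, [0.6892, -0.1339, -0.0007])]
lower_tray_nose [(0.81, [0.6191, -0.2143, -0.0013])]
trace 0.91 5562 [ 0.6177 -0.2631] [0.0905 0.064 ] 85.77313232421875 ztop [0.0135 0.0147 0.0204]
t 9.90 [ 0.6144 -0.2608  0.1493] z-axis [ 0.0275  0.0232 -0.9994] q [-0.13  0.72  0.76  1.84 -0.7   0.85  0.92] F [-0.4 -0.  -0.7] op 0.0930
```

View pics/b1.png

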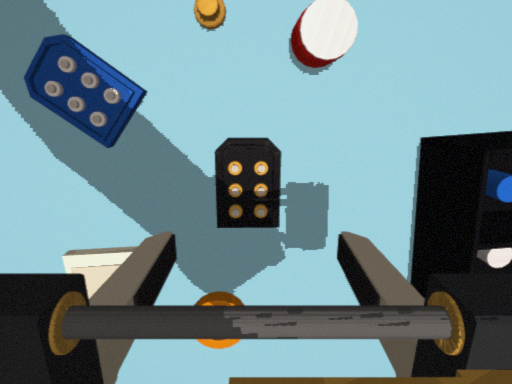

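```bash
python3 look.py lower_tray; python3 st.py .617,-.262,.009,85.7
```

```text
lower_tray [(0.58, [0.6145, -0.2608, 0.0009])]
lower_tray_nose [(0.87, [0.619, -0.2149, -0.0015]), (0.68, [0.5053, -0.3569, 0.0038])]
trace 0.89 5583 [ 0.6178 -0.2628] [0.0902 0.0641] 85.89440155029297 ztop [0.0134 0.0146 0.0204]
t 10.10 [ 0.6148 -0.2611  0.15  ] z-axis [ 0.029   0.0236 -0.9993] q [-0.13  0.72  0.76  1.84 -0.7   0.85  0.92] F [1.  0.2 0.3] op 0.0927
t 10.10 [ 0.6148 -0.2611  0.15  ] z-axis [ 0.029   0.0236 -0.9993] q [-0.13  0.72  0.76  1.84 -0.7   0.85  0.92] F [1.  0.2 0.3] op 0.0927
off [-0.022 -0.008  0.705] spin 0.004 dist 0.141
```

```bash
python3 st.py .6177,-.2628,.005,85.8
```

```text
t 10.10 [ 0.6148 -0.2611  0.15  ] z-axis [ 0.029   0.0236 -0.9993] q [-0.13  0.72  0.76  1.84 -0.7   0.85  0.92] F [1.  0.2 0.3] op 0.0927
off [-0.026 -0.005  0.725] spin 0.002 dist 0.145
```

Call:
move_arm(
  motion=[
    {"offset": [-0.026,-0.005,0.725],"spin": 0},
    {"offset": [-0.026,-0.005,0.725],"spin": 0},
    {"offset": [-0.026,-0.005,0.725],"spin": 0},
    {"offset": [-0.026,-0.005,0.725],"spin": 0},
    {"offset": [-0.026,-0.005,0.725],"spin": 0},
  ],
)

```text
time: 10.52
tool_pos: [0.6167, -0.2628, 0.0028]
ee_rot: [-2.299, -2.139, -0.057]
ft_force: [0.1, -0.4, 0.4]
opening: 0.0929
```

Call:
move_arm(
  motion=[
    {"offset": [0,0,0],"spin": 0},
    {"offset": [0,0,0],"spin": 0},
    {"offset": [0,0,0],"spin": 0},
    {"offset": [0,0,0],"spin": 0},
    {"offset": [0,0,0],"spin": 0},
  ],
  grip=-0.2,
  squeeze=20,
)

```text
time: 10.93
tool_pos: [0.6185, -0.2634, 0.0052]
ee_rot: [2.296, 2.138, 0.058]
ft_force: [-0.8, 0.5, 0.9]
opening: 0.0642
```

```bash
python3 st.py .6177,-.2628,.18,82.8
```

```text
t 10.93 [ 0.6185 -0.2634  0.0052] z-axis [ 0.0296  0.0229 -0.9993] q [-0.02  0.88  0.58  1.9  -0.88  0.62  1.08] F [-0.8  0.5  0.9] op 0.0642
off [ 0.024  0.02  -0.874] spin 0.052 dist 0.175
```

Call:
move_arm(
  motion=[
    {"offset": [0.024,0.02,-0.85],"spin": 0.05},
    {"offset": [0.024,0.02,-0.85],"spin": 0.05},
    {"offset": [0.024,0.02,-0.85],"spin": 0.05},
    {"offset": [0.024,0.02,-0.85],"spin": 0.05},
    {"offset": [0.024,0.02,-0.85],"spin": 0.05},
  ],
)

```text
time: 11.35
tool_pos: [0.6199, -0.2653, 0.1824]
ee_rot: [2.347, 2.072, 0.064]
ft_force: [0.8, -0.7, -1.3]
opening: 0.0639
```

```bash
python3 st.py .4998,.094,.13,82.8
```

```text
t 11.35 [ 0.6199 -0.2653  0.1824] z-axis [ 0.0377  0.0191 -0.9991] q [-0.15  0.7   0.81  1.81 -0.68  0.91  0.86] F [ 0.8 -0.7 -1.3] op 0.0639
off [ 1.702 -0.828  0.273] spin 0.002 dist 0.382
```

Call:
move_arm(
  motion=[
    {"offset": [0.851,-0.414,0.05],"spin": 0},
    {"offset": [0.851,-0.414,0.05],"spin": 0},
    {"offset": [0.851,-0.414,0.05],"spin": 0},
    {"offset": [0.851,-0.414,0.05],"spin": 0},
    {"offset": [0.851,-0.414,0.05],"spin": 0},
  ],
)

```text
time: 11.77
tool_pos: [0.5547, -0.0789, 0.1665]
ee_rot: [-2.35, -2.082, -0.059]
ft_force: [0.8, 1.4, -2.6]
opening: 0.0639
```

Call:
move_arm(
  motion=[
    {"offset": [0.851,-0.414,0.2],"spin": 0},
    {"offset": [0.851,-0.414,0.2],"spin": 0},
    {"offset": [0.851,-0.414,0.2],"spin": 0},
    {"offset": [0.851,-0.414,0.2],"spin": 0},
    {"offset": [0.851,-0.414,0.2],"spin": 0},
  ],
)

```text
time: 12.18
tool_pos: [0.4946, 0.1001, 0.1288]
ee_rot: [-2.351, -2.083, -0.057]
ft_force: [0.1, -0.0, -0.5]
opening: 0.0636
```

```bash
python3 st.py .4998,.094,.066,82.8
```

```text
t 12.18 [0.4946 0.1001 0.1288] z-axis [ 0.0272  0.0243 -0.9993] q [-0.84  0.6   0.8   2.24 -0.84  0.6   0.48] F [ 0.1 -0.  -0.5] op 0.0636
off [-0.036  0.022  0.314] spin 0.005 dist 0.063
```

Call:
move_arm(
  motion=[
    {"offset": [-0.036,0.022,0.15],"spin": 0},
    {"offset": [-0.036,0.022,0.27],"spin": 0},
    {"offset": [-0.036,0.022,0.27],"spin": 0},
    {"offset": [-0.036,0.022,0.29],"spin": 0},
    {"offset": [-0.036,0.022,0.29],"spin": 0},
  ],
)

```text
time: 12.6
tool_pos: [0.5022, 0.0892, 0.072]
ee_rot: [2.354, 2.076, 0.058]
ft_force: [-0.6, 0.4, -1.2]
opening: 0.0635
```

```bash
python3 st.py .4998,.094,.0655,82.8
```

```text
t 12.60 [0.5022 0.0892 0.072 ] z-axis [ 0.0293  0.0228 -0.9993] q [-0.7   0.67  0.64  2.26 -0.98  0.48  0.61] F [-0.6  0.4 -1.2] op 0.0635
off [ 0.021 -0.016  0.033] spin 0.001 dist 0.008
```

Call:
move_arm(
  motion=[
    {"offset": [0.01,-0.012,0.02],"spin": 0},
    {"offset": [0.01,-0.012,0.035],"spin": 0},
    {"offset": [0.01,-0.012,0.035],"spin": 0},
  ],
)

```text
time: 12.85
tool_pos: [0.5002, 0.0925, 0.0651]
ee_rot: [2.353, 2.078, 0.06]
ft_force: [-0.7, 0.8, -1.1]
opening: 0.0634
```

Call:
move_arm(
  motion=[
    {"offset": [0,0,0],"spin": 0},
    {"offset": [0,0,0],"spin": 0},
    {"offset": [0,0,0],"spin": 0},
  ],
  grip=1,
)

```text
time: 13.1
tool_pos: [0.5002, 0.0924, 0.0649]
ee_rot: [2.353, 2.078, 0.059]
ft_force: [-0.6, -0.0, 0.9]
opening: 0.0795
```

```bash
python3 st.py
```

```text
t 13.10 [0.5002 0.0924 0.0649] z-axis [ 0.0297  0.0231 -0.9993] q [-0.68  0.67  0.6   2.27 -0.99  0.45  0.61] F [-0.6 -0.   0.9] op 0.0795
```

Call:
move_arm(
  motion=[
    {"offset": [0,0,0],"spin": 0},
    {"offset": [0,0,-0.2],"spin": 0},
    {"offset": [0,0,-0.72],"spin": 0},
    {"offset": [0,0,-0.72],"spin": 0},
    {"offset": [0,0,-0.72],"spin": 0},
  ],
)

```text
time: 13.52
tool_pos: [0.4966, 0.0882, 0.212]
ee_rot: [2.353, 2.075, 0.061]
ft_force: [0.6, 0.5, -0.5]
opening: 0.0931
```

Call:
move_arm(
  motion=[
    {"offset": [0,0,0],"spin": 0},
    {"offset": [0,0,0],"spin": 0},
    {"offset": [0,0,0],"spin": 0},
  ],
)

```text
time: 13.77
tool_pos: [0.4953, 0.0896, 0.208]
ee_rot: [2.352, 2.08, 0.058]
ft_force: [0.4, -0.2, 0.6]
opening: 0.0932
```

```bash
python3 look.py lower_tray b2.png .06; python3 st.py .474,-.164,.15,139
```

```text
lower_tray [(0.93, [0.5005, 0.094, 0.0599])]
lower_tray_nose [(0.74, [0.5018, 0.1418, 0.0598])]
trace 0.87 5672 [0.5002 0.0927] [0.0905 0.0641] 82.80030822753906 ztop [0.0735 0.0746 0.0804]
t 13.97 [0.4953 0.0889 0.2076] z-axis [ 0.0275  0.0221 -0.9994] q [-0.94  0.49  0.96  2.17 -0.64  0.75  0.32] F [-0.  -0.5 -0. ] op 0.0926
t 13.97 [0.4953 0.0889 0.2076] z-axis [ 0.0275  0.0221 -0.9994] q [-0.94  0.49  0.96  2.17 -0.64  0.75  0.32] F [-0.  -0.5 -0. ] op 0.0926
off [-1.275  0.044  0.257] spin -0.935 dist 0.260
```

View pics/b2.png

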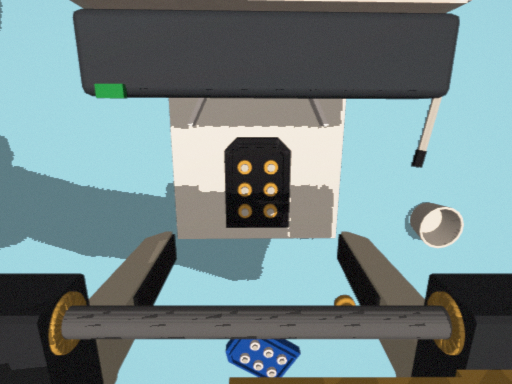

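```bash
python3 -c "
from h import *
plan([(.474,-.164,.15,139)])"
```

```text
t 13.97 at [0.4953 0.0889 0.2076] ang 82.91 tilt 2.02 F [-0.  -0.5 -0. ] op 0.0926
  off [-0.634, 0.025, 0.144] spin -0.467 rows 3.9
  off [-0.571, -0.276, 0.144] spin -0.467 rows 3.9
```

Call:
move_arm(
  motion=[
    {"offset": [-0.634,0.025,0.13],"spin": -0.467},
    {"offset": [-0.634,0.025,0.13],"spin": -0.467},
    {"offset": [-0.634,0.025,0.13],"spin": -0.467},
    {"offset": [-0.634,0.025,0.13],"spin": -0.467},
    {"offset": [-0.634,0.025,0.13],"spin": -0.467},
  ],
)

```text
time: 14.38
tool_pos: [0.485, -0.0402, 0.1788]
ee_rot: [1.776, 2.578, 0.054]
ft_force: [0.6, 0.2, 0.8]
opening: 0.0931
```

Call:
move_arm(
  motion=[
    {"offset": [-0.571,-0.276,0.144],"spin": -0.467},
    {"offset": [-0.571,-0.276,0.144],"spin": -0.467},
    {"offset": [-0.571,-0.276,0.144],"spin": -0.467},
    {"offset": [-0.571,-0.276,0.144],"spin": -0.467},
    {"offset": [-0.571,-0.276,0.144],"spin": -0.467},
  ],
)

```text
time: 14.8
tool_pos: [0.4755, -0.1647, 0.1466]
ee_rot: [1.098, 2.923, 0.048]
ft_force: [0.8, 0.3, 0.3]
opening: 0.0929
```

Call:
move_arm(
  motion=[
    {"offset": [0,0,0],"spin": 0},
    {"offset": [0,0,0],"spin": 0},
    {"offset": [0,0,0],"spin": 0},
  ],
)

```text
time: 15.05
tool_pos: [0.4766, -0.1604, 0.1472]
ee_rot: [1.096, 2.924, 0.05]
ft_force: [0.1, 0.9, 0.6]
opening: 0.0931
```

```bash
python3 look.py upper_tray; python3 st.py .474,-.1635,.005,140
```

```text
upper_tray [(0.64, [0.4729, -0.1657, 0.0011])]
upper_tray_nose [(0.56, [0.4416, -0.1307, 0.0045])]
trace 0.63 5588 [ 0.4746 -0.163 ] [0.064  0.0899] 49.28085708618164 ztop [0.0135 0.0146 0.0205]
t 15.25 [ 0.4764 -0.1612  0.1474] z-axis [ 0.0292  0.0231 -0.9993] q [-0.11  0.48  0.49  2.21 -0.49  0.54  1.61] F [0.  0.6 1.1] op 0.0933
t 15.25 [ 0.4764 -0.1612  0.1474] z-axis [ 0.0292  0.0231 -0.9993] q [-0.11  0.48  0.49  2.21 -0.49  0.54  1.61] F [0.  0.6 1.1] op 0.0933
off [ 0.007 -0.043  0.711] spin -0.017 dist 0.142
```

Call:
move_arm(
  motion=[
    {"offset": [0.007,-0.039,0.71],"spin": -0.004},
    {"offset": [0.007,-0.039,0.71],"spin": -0.004},
    {"offset": [0.007,-0.039,0.71],"spin": -0.004},
    {"offset": [0.007,-0.039,0.71],"spin": -0.004},
    {"offset": [0.007,-0.039,0.71],"spin": -0.004},
  ],
)

```text
time: 15.67
tool_pos: [0.4728, -0.1633, 0.003]
ee_rot: [1.092, 2.928, 0.051]
ft_force: [-0.7, 0.5, 0.0]
opening: 0.0932
```

Call:
move_arm(
  motion=[
    {"offset": [0,0,0],"spin": 0},
    {"offset": [0,0,0],"spin": 0},
    {"offset": [0,0,0],"spin": 0},
    {"offset": [0,0,0],"spin": 0},
    {"offset": [0,0,0],"spin": 0},
  ],
  grip=-0.2,
)

```text
time: 16.08
tool_pos: [0.4744, -0.1638, 0.0054]
ee_rot: [1.087, 2.926, 0.049]
ft_force: [0.9, 1.3, 0.5]
opening: 0.0641
```

```bash
python3 -c "
from h import *
plan([(.474,-.164,.18,139.3),(.5,.0925,.14,82.8)])"
```

```text
t 16.08 at [ 0.4744 -0.1638  0.0054] ang 139.21 tilt 2.14 F [0.9 1.3 0.5] op 0.0641
  off [0.001, -0.002, -0.873] spin -0.001 rows 4.2
  off [0.369, 0.529, 0.1] spin 0.471 rows 3.9
  off [0.575, 0.291, 0.1] spin 0.471 rows 3.9
```

Call:
move_arm(
  motion=[
    {"offset": [0,0,-0.87],"spin": 0},
    {"offset": [0,0,-0.87],"spin": 0},
    {"offset": [0,0,-0.87],"spin": 0},
    {"offset": [0,0,-0.87],"spin": 0},
    {"offset": [0,0,-0.87],"spin": 0},
  ],
)

```text
time: 16.5
tool_pos: [0.4704, -0.1692, 0.1844]
ee_rot: [1.087, 2.919, 0.051]
ft_force: [-0.0, -0.6, -1.9]
opening: 0.0636
```

Call:
move_arm(
  motion=[
    {"offset": [0.369,0.529,0.1],"spin": 0.471},
    {"offset": [0.369,0.529,0.1],"spin": 0.471},
    {"offset": [0.369,0.529,0.1],"spin": 0.471},
    {"offset": [0.369,0.529,0.1],"spin": 0.471},
    {"offset": [0.369,0.529,0.1],"spin": 0.471},
  ],
)

```text
time: 16.92
tool_pos: [0.4825, -0.0356, 0.1614]
ee_rot: [1.774, 2.581, 0.054]
ft_force: [0.2, -0.3, -1.4]
opening: 0.0638
```

Call:
move_arm(
  motion=[
    {"offset": [0.575,0.291,0.1],"spin": 0.471},
    {"offset": [0.575,0.291,0.1],"spin": 0.471},
    {"offset": [0.575,0.291,0.1],"spin": 0.471},
    {"offset": [0.575,0.291,0.1],"spin": 0.471},
    {"offset": [0.575,0.291,0.1],"spin": 0.471},
  ],
)

```text
time: 17.33
tool_pos: [0.4965, 0.091, 0.1448]
ee_rot: [2.354, 2.076, 0.056]
ft_force: [-0.2, -0.9, -1.8]
opening: 0.0639
```

Call:
move_arm(
  motion=[
    {"offset": [0,0,0],"spin": 0},
    {"offset": [0,0,0],"spin": 0},
    {"offset": [0,0,0],"spin": 0},
  ],
)

```text
time: 17.58
tool_pos: [0.4967, 0.0872, 0.1462]
ee_rot: [2.356, 2.073, 0.059]
ft_force: [0.3, -1.0, -0.7]
opening: 0.0641
```

```bash
python3 st.py .5002,.0925,.094,82.8
```

```text
t 17.58 [0.4967 0.0872 0.1462] z-axis [ 0.0299  0.023  -0.9993] q [-0.85  0.58  0.86  2.23 -0.8   0.64  0.47] F [ 0.3 -1.  -0.7] op 0.0641
off [0.022 0.007 0.262] spin -0.001 dist 0.053
```

Call:
move_arm(
  motion=[
    {"offset": [0.022,0.007,0.24],"spin": 0},
    {"offset": [0.022,0.007,0.24],"spin": 0},
    {"offset": [0.022,0.007,0.24],"spin": 0},
    {"offset": [0.022,0.007,0.24],"spin": 0},
    {"offset": [0.022,0.007,0.24],"spin": 0},
  ],
)

```text
time: 18.0
tool_pos: [0.5003, 0.0935, 0.099]
ee_rot: [2.358, 2.072, 0.059]
ft_force: [-0.1, 0.1, -1.1]
opening: 0.0635
```

```bash
python3 st.py .5002,.0925,.0785,82.8
```

```text
t 18.00 [0.5003 0.0935 0.099 ] z-axis [ 0.03    0.023  -0.9993] q [-0.77  0.64  0.74  2.25 -0.93  0.55  0.56] F [-0.1  0.1 -1.1] op 0.0635
off [-0.008 -0.003  0.102] spin -0.003 dist 0.021
```

Call:
move_arm(
  motion=[
    {"offset": [-0.007,-0.003,0.04],"spin": 0},
    {"offset": [-0.007,-0.003,0.07],"spin": 0},
    {"offset": [-0.007,-0.003,0.1],"spin": 0},
    {"offset": [-0.007,-0.003,0.104],"spin": 0},
    {"offset": [-0.007,-0.003,0.104],"spin": 0},
  ],
)

```text
time: 18.42
tool_pos: [0.5001, 0.0938, 0.0778]
ee_rot: [2.357, 2.073, 0.061]
ft_force: [-2.1, 0.2, 8.2]
opening: 0.0641
```

```bash
python3 st.py .5002,.0925,.0785,82.8
```

```text
t 18.42 [0.5001 0.0938 0.0778] z-axis [ 0.0301  0.0243 -0.9993] q [-0.72  0.66  0.66  2.26 -0.97  0.49  0.6 ] F [-2.1  0.2  8.2] op 0.0641
off [-0.006  0.001 -0.003] spin -0.002 dist 0.001
```

Call:
move_arm(
  motion=[
    {"offset": [0,0,-0.004],"spin": 0},
    {"offset": [0,0,-0.004],"spin": 0},
    {"offset": [0,0,-0.004],"spin": 0},
    {"offset": [0,0,-0.004],"spin": 0},
  ],
  grip=1,
)

```text
time: 18.75
tool_pos: [0.4998, 0.0937, 0.0779]
ee_rot: [2.357, 2.073, 0.058]
ft_force: [-0.1, 1.0, 0.9]
opening: 0.0857
```

Call:
move_arm(
  motion=[
    {"offset": [0,0,-0.3],"spin": 0},
    {"offset": [0,0,-0.65],"spin": 0},
    {"offset": [0,0,-0.65],"spin": 0},
    {"offset": [0,0,-0.65],"spin": 0},
    {"offset": [0,0,-0.65],"spin": 0},
  ],
)

```text
time: 19.17
tool_pos: [0.4971, 0.0912, 0.2098]
ee_rot: [2.355, 2.073, 0.065]
ft_force: [0.6, 0.1, 0.0]
opening: 0.093
```

Call:
move_arm(
  motion=[
    {"offset": [0,0,0],"spin": 0},
    {"offset": [0,0,0],"spin": 0},
  ],
)

```text
time: 19.33
tool_pos: [0.4952, 0.0911, 0.2066]
ee_rot: [2.357, 2.075, 0.056]
ft_force: [-0.7, 0.5, -0.4]
opening: 0.0927
```

```bash
python3 look.py upper_tray b3.png .074; python3 -c "
from h import *
plan([(.464,-.3575,.15,0)])"
```

```text
upper_tray [(0.93, [0.4988, 0.0919, 0.0743]), (0.58, [0.7144, 0.1326, 0.0015])]
upper_tray_nose [(0.62, [0.5062, 0.1386, 0.0772])]
trace 0.95 6240 [0.5001 0.0936] [0.0902 0.0641] 83.09140014648438 ztop [0.0875 0.0887 0.0944]
t 19.53 [0.4955 0.0904 0.2068] z-axis [ 0.0275  0.022  -0.9994] q [-0.95  0.5   0.98  2.17 -0.65  0.76  0.33] F [0.5 0.1 0.3] op 0.0931
t 19.53 at [0.4955 0.0904 0.2068] ang 82.66 tilt 2.02 F [0.5 0.1 0.3] op 0.0931
  off [-0.747, 0.043, 0.095] spin 0.459 rows 3.8
  off [-0.642, 0.384, 0.095] spin 0.459 rows 3.8
  off [-0.392, 0.638, 0.095] spin 0.459 rows 3.8
```

View pics/b3.png

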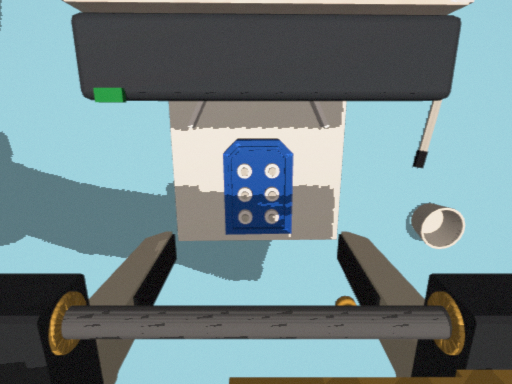

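Call:
move_arm(
  motion=[
    {"offset": [-0.747,0.043,0.08],"spin": 0.459},
    {"offset": [-0.747,0.043,0.08],"spin": 0.459},
    {"offset": [-0.747,0.043,0.08],"spin": 0.459},
    {"offset": [-0.747,0.043,0.08],"spin": 0.459},
    {"offset": [-0.747,0.043,0.08],"spin": 0.459},
  ],
)

```text
time: 19.95
tool_pos: [0.485, -0.0637, 0.1876]
ee_rot: [-2.791, -1.432, -0.055]
ft_force: [0.3, -0.3, 0.9]
opening: 0.093
```

Call:
move_arm(
  motion=[
    {"offset": [-0.642,0.384,0.08],"spin": 0.459},
    {"offset": [-0.642,0.384,0.08],"spin": 0.459},
    {"offset": [-0.642,0.384,0.08],"spin": 0.459},
    {"offset": [-0.642,0.384,0.08],"spin": 0.459},
    {"offset": [-0.642,0.384,0.08],"spin": 0.459},
  ],
)

```text
time: 20.37
tool_pos: [0.4752, -0.2124, 0.1678]
ee_rot: [-3.043, -0.729, -0.05]
ft_force: [-0.6, -0.5, -0.3]
opening: 0.0931
```

Call:
move_arm(
  motion=[
    {"offset": [-0.392,0.638,0.08],"spin": 0.459},
    {"offset": [-0.392,0.638,0.08],"spin": 0.459},
    {"offset": [-0.392,0.638,0.08],"spin": 0.459},
    {"offset": [-0.392,0.638,0.08],"spin": 0.459},
    {"offset": [-0.392,0.638,0.08],"spin": 0.459},
  ],
)

```text
time: 20.78
tool_pos: [0.4649, -0.3609, 0.1477]
ee_rot: [-3.122, 0.013, -0.042]
ft_force: [-0.8, -0.5, -0.3]
opening: 0.0933
```

Call:
move_arm(
  motion=[
    {"offset": [0,0,0],"spin": 0},
    {"offset": [0,0,0],"spin": 0},
    {"offset": [0,0,0],"spin": 0},
  ],
)

```text
time: 21.03
tool_pos: [0.4666, -0.3543, 0.1482]
ee_rot: [-3.117, -0.006, -0.045]
ft_force: [0.3, -0.1, 0.2]
opening: 0.093
```

```bash
python3 look.py cover; python3 st.py .464,-.3575,.005,0
```

```text
cover [(0.71, [0.4634, -0.3568, -0.0025])]
cover_nose [(0.74, [0.5067, -0.3567, -0.0001])]
trace 0.58 5596 [ 0.4644 -0.3565] [0.064  0.0905] 88.68690490722656 ztop [0.0135 0.0145 0.0155]
t 21.23 [ 0.4668 -0.3549  0.1487] z-axis [ 0.0297  0.0235 -0.9993] q [-0.07  0.8   1.11  2.03 -0.96  0.95  0.  ] F [ 0.4  0.4 -0.8] op 0.0930
t 21.23 [ 0.4668 -0.3549  0.1487] z-axis [ 0.0297  0.0235 -0.9993] q [-0.07  0.8   1.11  2.03 -0.96  0.95  0.  ] F [ 0.4  0.4 -0.8] op 0.0930
off [-0.035  0.03   0.717] spin 0.002 dist 0.144
```

Call:
move_arm(
  motion=[
    {"offset": [-0.033,0.025,0.717],"spin": 0.023},
    {"offset": [-0.033,0.025,0.717],"spin": 0.023},
    {"offset": [-0.033,0.025,0.717],"spin": 0.023},
    {"offset": [-0.033,0.025,0.717],"spin": 0.023},
    {"offset": [-0.033,0.025,0.717],"spin": 0.023},
  ],
)

```text
time: 21.65
tool_pos: [0.4638, -0.3567, 0.0032]
ee_rot: [-3.115, 0.036, -0.046]
ft_force: [-1.5, 0.2, 0.9]
opening: 0.0924
```

Call:
move_arm(
  motion=[
    {"offset": [0,0,0],"spin": 0},
    {"offset": [0,0,0],"spin": 0},
    {"offset": [0,0,0],"spin": 0},
    {"offset": [0,0,0],"spin": 0},
    {"offset": [0,0,0],"spin": 0},
  ],
  grip=-0.2,
)

```text
time: 22.07
tool_pos: [0.4641, -0.3573, 0.0053]
ee_rot: [-3.118, 0.035, -0.045]
ft_force: [-0.7, 1.5, 2.2]
opening: 0.0642
```

```bash
python3 -c "
from h import *
plan([(.464,-.3565,.18,-1.3),(.4975,.092,.15,82.8)])"
```

```text
t 22.07 at [ 0.4641 -0.3573  0.0053] ang -1.30 tilt 2.12 F [-0.7  1.5  2.2] op 0.0642
  off [-0.001, -0.004, -0.874] spin 0.000 rows 4.2
  off [0.039, -0.749, 0.05] spin -0.467 rows 3.9
  off [0.386, -0.642, 0.05] spin -0.467 rows 3.9
  off [0.643, -0.386, 0.05] spin -0.467 rows 3.9
```

Call:
move_arm(
  motion=[
    {"offset": [0,0,-0.87],"spin": 0},
    {"offset": [0,0,-0.87],"spin": 0},
    {"offset": [0,0,-0.87],"spin": 0},
    {"offset": [0,0,-0.87],"spin": 0},
    {"offset": [0,0,-0.87],"spin": 0},
  ],
)

```text
time: 22.48
tool_pos: [0.4597, -0.3639, 0.1848]
ee_rot: [-3.122, 0.037, -0.054]
ft_force: [-0.3, -1.7, -0.4]
opening: 0.0636
```

Call:
move_arm(
  motion=[
    {"offset": [0.039,-0.749,0.05],"spin": -0.467},
    {"offset": [0.039,-0.749,0.05],"spin": -0.467},
    {"offset": [0.039,-0.749,0.05],"spin": -0.467},
    {"offset": [0.039,-0.749,0.05],"spin": -0.467},
    {"offset": [0.039,-0.749,0.05],"spin": -0.467},
  ],
)

```text
time: 22.9
tool_pos: [0.4702, -0.2053, 0.1718]
ee_rot: [-3.032, -0.741, -0.052]
ft_force: [0.3, -0.1, -0.9]
opening: 0.0635
```

Call:
move_arm(
  motion=[
    {"offset": [0.386,-0.642,0.05],"spin": -0.467},
    {"offset": [0.386,-0.642,0.05],"spin": -0.467},
    {"offset": [0.386,-0.642,0.05],"spin": -0.467},
    {"offset": [0.386,-0.642,0.05],"spin": -0.467},
    {"offset": [0.386,-0.642,0.05],"spin": -0.467},
  ],
)

```text
time: 23.32
tool_pos: [0.4817, -0.0569, 0.1658]
ee_rot: [-2.772, -1.457, -0.057]
ft_force: [0.7, -0.9, 0.2]
opening: 0.0633
```

Call:
move_arm(
  motion=[
    {"offset": [0.643,-0.386,0.05],"spin": -0.467},
    {"offset": [0.643,-0.386,0.05],"spin": -0.467},
    {"offset": [0.643,-0.386,0.05],"spin": -0.467},
    {"offset": [0.643,-0.386,0.05],"spin": -0.467},
    {"offset": [0.643,-0.386,0.05],"spin": -0.467},
  ],
)

```text
time: 23.73
tool_pos: [0.4938, 0.0924, 0.1596]
ee_rot: [2.345, 2.089, 0.059]
ft_force: [0.7, 0.2, -0.4]
opening: 0.0639
```

Call:
move_arm(
  motion=[
    {"offset": [0,0,0],"spin": 0},
    {"offset": [0,0,0],"spin": 0},
    {"offset": [0,0,0],"spin": 0},
  ],
)

```text
time: 23.98
tool_pos: [0.4933, 0.0856, 0.1602]
ee_rot: [2.36, 2.069, 0.058]
ft_force: [0.4, 0.2, -1.3]
opening: 0.0634
```

```bash
python3 st.py .5001,.0934,.113,82.9
```

```text
t 23.98 [0.4933 0.0856 0.1602] z-axis [ 0.0293  0.0222 -0.9993] q [-0.65  0.45  0.52  2.21 -0.47  0.55  0.1 ] F [ 0.4  0.2 -1.3] op 0.0634
off [0.037 0.022 0.238] spin -0.007 dist 0.048
```

Call:
move_arm(
  motion=[
    {"offset": [0.037,0.022,0.238],"spin": -0.007},
    {"offset": [0.037,0.022,0.238],"spin": -0.007},
    {"offset": [0.037,0.022,0.238],"spin": -0.007},
    {"offset": [0.037,0.022,0.238],"spin": -0.007},
    {"offset": [0.037,0.022,0.238],"spin": -0.007},
  ],
)

```text
time: 24.4
tool_pos: [0.5002, 0.0943, 0.1139]
ee_rot: [2.35, 2.08, 0.059]
ft_force: [-0.7, -0.1, -0.4]
opening: 0.0635
```

```bash
python3 st.py .5001,.0934,.0925,83
```

```text
t 24.40 [0.5002 0.0943 0.1139] z-axis [ 0.0297  0.0228 -0.9993] q [-0.59  0.53  0.43  2.23 -0.55  0.45  0.16] F [-0.7 -0.1 -0.4] op 0.0635
off [-0.007 -0.003  0.107] spin 0.001 dist 0.021
```

Call:
move_arm(
  motion=[
    {"offset": [-0.007,-0.003,0.04],"spin": 0},
    {"offset": [-0.007,-0.003,0.07],"spin": 0},
    {"offset": [-0.007,-0.003,0.1],"spin": 0},
    {"offset": [-0.007,-0.003,0.108],"spin": 0},
    {"offset": [-0.007,-0.003,0.108],"spin": 0},
  ],
)

```text
time: 24.82
tool_pos: [0.5004, 0.0944, 0.0916]
ee_rot: [2.349, 2.082, 0.06]
ft_force: [-0.3, -0.1, 6.3]
opening: 0.0632
```

```bash
python3 st.py .5001,.0934,.0925,83
```

```text
t 24.82 [0.5004 0.0944 0.0916] z-axis [ 0.0303  0.0236 -0.9993] q [-0.55  0.56  0.38  2.24 -0.59  0.39  0.2 ] F [-0.3 -0.1  6.3] op 0.0632
off [-0.005 -0.001 -0.005] spin 0.002 dist 0.001
```

Seated by height and force. Release, lift and check.

Call:
move_arm(
  motion=[
    {"offset": [0,0,-0.004],"spin": 0},
    {"offset": [0,0,-0.004],"spin": 0},
    {"offset": [0,0,-0.004],"spin": 0},
    {"offset": [0,0,-0.004],"spin": 0},
  ],
  grip=1,
)

```text
time: 25.15
tool_pos: [0.4997, 0.0945, 0.0919]
ee_rot: [2.348, 2.083, 0.058]
ft_force: [-0.2, 0.3, 0.0]
opening: 0.0856
```

Call:
move_arm(
  motion=[
    {"offset": [0,0,-0.3],"spin": 0},
    {"offset": [0,0,-0.65],"spin": 0},
    {"offset": [0,0,-0.65],"spin": 0},
    {"offset": [0,0,-0.65],"spin": 0},
    {"offset": [0,0,-0.65],"spin": 0},
  ],
)

```text
time: 25.57
tool_pos: [0.4972, 0.092, 0.2242]
ee_rot: [2.346, 2.083, 0.066]
ft_force: [0.1, -0.4, 0.4]
opening: 0.0933
```

```bash
python3 look.py cover c1.png .088; python3 - <<'E'
from h import *
p,T=cam("side");save(p,"c2.png");C=cloud(p,T)
# bench obstacles beyond the box
for y0 in np.arange(-.1,1.3,.1):
    r=[]
    for x0 in np.arange(-.4,1.0,.1):
        m=(C[...,0]>x0)&(C[...,0]<x0+.1)&(C[...,1]>y0)&(C[...,1]<y0+.1)
        r.append("%5.2f"%np.percentile(C[m][:,2],99) if m.sum()>10 else "  .  ")
    print("%.1f"%y0,*r)
E
```

```text
cover [(0.87, [0.4979, 0.0954, 0.0864])]
cover_nose [(0.7, [0.503, 0.1403, 0.0885])]
trace 0.82 6019 [0.5001 0.0947] [0.0905 0.0639] 83.61659240722656 ztop [0.1015 0.1025 0.1035]
t 25.77 [0.4952 0.0916 0.2206] z-axis [ 0.0269  0.0222 -0.9994] q [-0.75  0.37  0.63  2.14 -0.37  0.7   0.01] F [ 1.2 -0.1  0.8] op 0.0928
-0.1   .    0.00  0.00   .    0.42  0.45  0.00  0.00  0.00  0.02  0.03  0.03  0.00  0.00
0.0   .    0.00  0.01  0.22  0.44  0.55  0.00  0.35  0.52  0.57  0.03  0.03  0.12  0.05
0.1   .     .    0.00  0.01  0.01  0.00  0.00   .    0.58  0.58  0.13  0.01  0.12  0.05
0.2   .     .     .     .    0.00  0.00  0.03   .    0.23  0.23  0.23  0.00  0.12   .  
0.3   .     .     .     .     .    0.00  0.03  0.00  0.23  0.23  0.23   .     .     .  
0.4   .     .     .     .     .     .    0.02  0.00  0.23  0.23   .     .     .     .  
0.5   .     .     .     .     .     .     .     .     .     .     .     .     .     .  
0.6   .     .     .     .     .     .     .     .     .     .     .     .     .     .  
0.7   .     .     .     .     .     .     .     .     .     .     .     .     .     .  
0.8   .     .     .     .     .     .     .     .     .     .     .     .     .     .  
0.9   .     .     .     .     .     .     .     .     .     .     .     .     .     .  
1.0   .     .     .     .     .     .     .     .     .     .     .     .     .     .  
1.1   .     .     .     .     .     .     .     .     .     .     .     .     .     .  
1.2   .     .     .     .     .     .     .     .     .     .     .     .     .     .
```

View pics/c1.png

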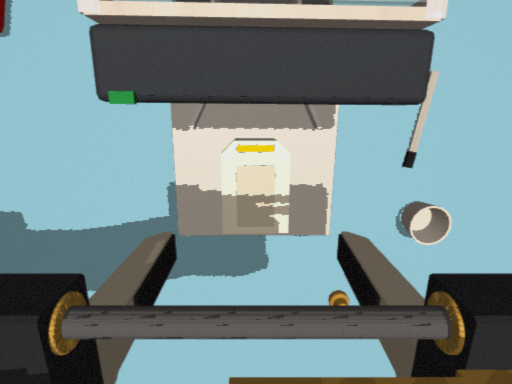

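```bash
python3 -c "
from h import *
plan([(.46,.12,.36,82.8),(.125,.95,.46,82.8)])"
```

```text
t 25.82 at [0.4952 0.0914 0.2205] ang 83.17 tilt 1.98 F [-0.  -0.2  0.1] op 0.0930
  off [0.121, -0.192, -0.697] spin 0.006 rows 3.5
  off [0.781, -0.436, -0.1] spin -0.000 rows 4.3
  off [0.781, -0.436, -0.1] spin -0.000 rows 4.3
  off [0.781, -0.436, -0.1] spin -0.000 rows 4.3
  off [0.781, -0.436, -0.1] spin -0.000 rows 4.3
  off [0.781, -0.436, -0.1] spin -0.000 rows 4.3
```

Call:
move_arm(
  motion=[
    {"offset": [0.12,-0.19,-0.7],"spin": 0.005},
    {"offset": [0.12,-0.19,-0.7],"spin": 0.005},
    {"offset": [0.12,-0.19,-0.7],"spin": 0.005},
    {"offset": [0.12,-0.19,-0.7],"spin": 0.005},
  ],
  grip=-0.57,
)

```text
time: 26.15
tool_pos: [0.4571, 0.1166, 0.3637]
ee_rot: [2.354, 2.075, 0.059]
ft_force: [-0.5, 0.1, -0.1]
opening: 0.0709
```

Call:
move_arm(
  motion=[
    {"offset": [0.78,-0.44,-0.12],"spin": 0},
    {"offset": [0.78,-0.44,-0.12],"spin": 0},
    {"offset": [0.78,-0.44,-0.12],"spin": 0},
    {"offset": [0.78,-0.44,-0.12],"spin": 0},
    {"offset": [0.78,-0.44,-0.12],"spin": 0},
  ],
)

```text
time: 26.57
tool_pos: [0.3856, 0.2873, 0.3867]
ee_rot: [2.348, 2.085, 0.057]
ft_force: [0.7, 0.0, 0.4]
opening: 0.0377
```

Call:
move_arm(
  motion=[
    {"offset": [0.78,-0.44,-0.12],"spin": 0},
    {"offset": [0.78,-0.44,-0.12],"spin": 0},
    {"offset": [0.78,-0.44,-0.12],"spin": 0},
    {"offset": [0.78,-0.44,-0.12],"spin": 0},
    {"offset": [0.78,-0.44,-0.12],"spin": 0},
  ],
)

```text
time: 26.98
tool_pos: [0.3161, 0.4528, 0.4117]
ee_rot: [2.347, 2.085, 0.056]
ft_force: [-0.7, -0.1, -0.1]
opening: 0.0201
```

Call:
move_arm(
  motion=[
    {"offset": [0.78,-0.44,-0.12],"spin": 0},
    {"offset": [0.78,-0.44,-0.12],"spin": 0},
    {"offset": [0.78,-0.44,-0.12],"spin": 0},
    {"offset": [0.78,-0.44,-0.12],"spin": 0},
    {"offset": [0.78,-0.44,-0.12],"spin": 0},
  ],
)

```text
time: 27.4
tool_pos: [0.2469, 0.6175, 0.4365]
ee_rot: [2.348, 2.084, 0.054]
ft_force: [-1.2, -0.2, -0.8]
opening: 0.0204
```

Call:
move_arm(
  motion=[
    {"offset": [0.78,-0.44,-0.12],"spin": 0},
    {"offset": [0.78,-0.44,-0.12],"spin": 0},
    {"offset": [0.78,-0.44,-0.12],"spin": 0},
    {"offset": [0.78,-0.44,-0.12],"spin": 0},
    {"offset": [0.78,-0.44,-0.12],"spin": 0},
  ],
)

```text
time: 27.82
tool_pos: [0.1781, 0.782, 0.4607]
ee_rot: [2.348, 2.083, 0.052]
ft_force: [-1.1, -0.2, -0.8]
opening: 0.0198
```

Call:
move_arm(
  motion=[
    {"offset": [0.85,-0.2,-0.4],"spin": 0},
    {"offset": [0.85,-0.2,-0.4],"spin": 0},
    {"offset": [0.85,-0.2,-0.4],"spin": 0},
    {"offset": [0.85,-0.2,-0.4],"spin": 0},
    {"offset": [0.85,-0.2,-0.4],"spin": 0},
  ],
)

```text
time: 28.23
tool_pos: [0.1563, 0.9299, 0.5134]
ee_rot: [-2.297, -2.033, -0.064]
ft_force: [-5.4, 3.2, -3.7]
opening: 0.0202
```

```bash
python3 st.py
```

```text
t 28.23 [0.1563 0.9299 0.5134] z-axis [-0.0172  0.0824 -0.9964] q [-1.51  0.9   0.4   0.33 -0.37  1.86 -1.51] F [-5.4  3.2 -3.7] op 0.0202
```

Call:
move_arm(
  motion=[
    {"offset": [0.7,0,-0.7],"spin": 0},
    {"offset": [0.7,0,-0.7],"spin": 0},
    {"offset": [0.7,0,-0.7],"spin": 0},
    {"offset": [0.7,0,-0.7],"spin": 0},
    {"offset": [0.7,0,-0.7],"spin": 0},
  ],
)

```text
time: 28.65
tool_pos: [0.1487, 0.9691, 0.5258]
ee_rot: [-2.247, -2.012, -0.188]
ft_force: [-6.2, 0.9, -2.7]
opening: 0.0197
```

```bash
echo 'print(np.round(Tool(manip.get_obs())[:3,0],3))' >> st.py; python3 st.py
```

```text
t 28.65 [0.1487 0.9691 0.5258] z-axis [ 0.0131  0.1711 -0.9852] q [-1.49  0.95  0.2   0.16 -0.19  1.86 -1.57] F [-6.2  0.9 -2.7] op 0.0197
[0.109 0.979 0.172]
```

Call:
move_arm(
  motion=[
    {"offset": [0.7,0,-0.7],"spin": 0},
    {"offset": [0.7,0,-0.7],"spin": 0},
    {"offset": [0.7,0,-0.7],"spin": 0},
    {"offset": [0.7,0,-0.7],"spin": 0},
    {"offset": [0.7,0,-0.7],"spin": 0},
  ],
)

```text
time: 29.07
tool_pos: [0.1627, 0.9675, 0.5653]
ee_rot: [-2.255, -1.963, -0.289]
ft_force: [0.2, -0.2, -0.2]
opening: 0.0199
```

```bash
python3 st.py
```

```text
t 29.07 [0.1627 0.9675 0.5653] z-axis [ 0.0541  0.2281 -0.9721] q [-1.49  0.94  0.45  0.11 -0.39  1.86 -1.57] F [ 0.2 -0.2 -0.2] op 0.0199
[0.131 0.963 0.233]
```

Call:
move_arm(
  motion=[
    {"offset": [0.6,0,-0.8],"spin": 0},
    {"offset": [0.6,0,-0.8],"spin": 0},
    {"offset": [0.6,0,-0.8],"spin": 0},
    {"offset": [0.6,0,-0.8],"spin": 0},
    {"offset": [0.6,0,-0.8],"spin": 0},
  ],
)

```text
time: 29.48
tool_pos: [0.1555, 0.9511, 0.6202]
ee_rot: [-2.22, -1.937, -0.348]
ft_force: [-0.1, 0.3, -0.1]
opening: 0.0199
```

Call:
move_arm(
  motion=[
    {"offset": [0.5,0,-0.85],"spin": 0},
    {"offset": [0.5,0,-0.85],"spin": 0},
    {"offset": [0.5,0,-0.85],"spin": 0},
    {"offset": [0.5,0,-0.85],"spin": 0},
    {"offset": [0.5,0,-0.85],"spin": 0},
  ],
)

```text
time: 29.9
tool_pos: [0.1483, 0.9292, 0.6793]
ee_rot: [-2.181, -1.906, -0.411]
ft_force: [0.2, -0.0, -1.2]
opening: 0.0198
```

```bash
python3 st.py
```

```text
t 29.90 [0.1483 0.9292 0.6793] z-axis [ 0.0671  0.3411 -0.9376] q [-1.51  0.82  0.45  0.11 -0.38  1.86 -1.57] F [ 0.2 -0.  -1.2] op 0.0198
[0.122 0.93  0.347]
```

Call:
move_arm(
  motion=[
    {"offset": [0.5,0,-0.85],"spin": 0},
    {"offset": [0.5,0,-0.85],"spin": 0},
    {"offset": [0.5,0,-0.85],"spin": 0},
    {"offset": [0.5,0,-0.85],"spin": 0},
    {"offset": [0.5,0,-0.85],"spin": 0},
  ],
)

```text
time: 30.32
tool_pos: [0.1415, 0.9035, 0.7372]
ee_rot: [-2.142, -1.873, -0.474]
ft_force: [0.4, 0.0, -0.5]
opening: 0.0199
```

Call:
move_arm(
  motion=[
    {"offset": [0.5,0,-0.85],"spin": 0},
    {"offset": [0.5,0,-0.85],"spin": 0},
    {"offset": [0.5,0,-0.85],"spin": 0},
    {"offset": [0.5,0,-0.85],"spin": 0},
    {"offset": [0.5,0,-0.85],"spin": 0},
  ],
)

```text
time: 30.73
tool_pos: [0.1344, 0.8742, 0.7936]
ee_rot: [-2.102, -1.84, -0.535]
ft_force: [-0.8, -0.5, -0.4]
opening: 0.0203
```

Call:
move_arm(
  motion=[
    {"offset": [0.5,0,-0.85],"spin": 0},
    {"offset": [0.5,0,-0.85],"spin": 0},
    {"offset": [0.5,0,-0.85],"spin": 0},
    {"offset": [0.5,0,-0.85],"spin": 0},
    {"offset": [0.5,0,-0.85],"spin": 0},
  ],
)

```text
time: 31.15
tool_pos: [0.1272, 0.8414, 0.8479]
ee_rot: [-2.061, -1.806, -0.595]
ft_force: [0.6, 0.7, -0.5]
opening: 0.0204
```

```bash
python3 st.py
```

```text
t 31.15 [0.1272 0.8414 0.8479] z-axis [ 0.0897  0.5091 -0.856 ] q [-1.54  0.64  0.47  0.11 -0.38  1.86 -1.58] F [ 0.6  0.7 -0.5] op 0.0204
[0.106 0.85  0.516]
```

```bash
python3 st.py .47,-.03,.35,82.8 .486,-.005,.078,82.8
```

```text
t 31.15 [0.1272 0.8414 0.8479] z-axis [ 0.0897  0.5091 -0.856 ] q [-1.54  0.64  0.47  0.11 -0.38  1.86 -1.58] F [ 0.6  0.7 -0.5] op 0.0204
off [-4.805  2.242  0.067] spin 0.001 dist 1.061
off [-5.393  2.274  1.302] spin 0.001 dist 1.199
[0.106 0.85  0.516]
```

Call:
move_arm(
  motion=[
    {"offset": [-0.8,0.374,0.01],"spin": 0},
    {"offset": [-0.8,0.374,0.01],"spin": 0},
    {"offset": [-0.8,0.374,0.01],"spin": 0},
    {"offset": [-0.8,0.374,0.01],"spin": 0},
    {"offset": [-0.8,0.374,0.01],"spin": 0},
  ],
)

```text
time: 31.57
tool_pos: [0.1715, 0.7264, 0.7804]
ee_rot: [-2.062, -1.809, -0.594]
ft_force: [0.4, -1.1, 1.6]
opening: 0.02
```

Call:
move_arm(
  motion=[
    {"offset": [-0.8,0.374,0.01],"spin": 0},
    {"offset": [-0.8,0.374,0.01],"spin": 0},
    {"offset": [-0.8,0.374,0.01],"spin": 0},
    {"offset": [-0.8,0.374,0.01],"spin": 0},
    {"offset": [-0.8,0.374,0.01],"spin": 0},
  ],
)

```text
time: 31.98
tool_pos: [0.2328, 0.5753, 0.6984]
ee_rot: [-2.069, -1.802, -0.593]
ft_force: [1.8, 0.7, 1.5]
opening: 0.0202
```

Call:
move_arm(
  motion=[
    {"offset": [-0.8,0.374,0.01],"spin": 0},
    {"offset": [-0.8,0.374,0.01],"spin": 0},
    {"offset": [-0.8,0.374,0.01],"spin": 0},
    {"offset": [-0.8,0.374,0.01],"spin": 0},
    {"offset": [-0.8,0.374,0.01],"spin": 0},
  ],
)

```text
time: 32.4
tool_pos: [0.2892, 0.4304, 0.6158]
ee_rot: [-2.069, -1.801, -0.593]
ft_force: [0.5, -0.5, 0.2]
opening: 0.0199
```

```bash
python3 st.py .47,-.03,.35,82.8 .486,-.005,.078,82.8
```

```text
t 32.40 [0.2892 0.4304 0.6158] z-axis [ 0.0919  0.5063 -0.8575] q [-1.75 -0.22  0.61  1.76 -0.02  1.04 -1.25] F [ 0.5 -0.5  0.2] op 0.0199
off [-2.539  1.197  0.057] spin -0.005 dist 0.562
off [-3.123  1.229  1.294] spin -0.005 dist 0.719
[0.112 0.85  0.514]
```

Call:
move_arm(
  motion=[
    {"offset": [-0.8,0.5,0.1],"spin": 0},
    {"offset": [-0.8,0.5,0.1],"spin": 0},
    {"offset": [-0.8,0.5,0.1],"spin": 0},
    {"offset": [-0.8,0.5,0.1],"spin": 0},
    {"offset": [-0.8,0.5,0.1],"spin": 0},
  ],
)

```text
time: 32.82
tool_pos: [0.3714, 0.293, 0.5193]
ee_rot: [-2.066, -1.802, -0.595]
ft_force: [0.3, 0.7, -0.1]
opening: 0.0203
```

Call:
move_arm(
  motion=[
    {"offset": [-0.85,0.4,0.02],"spin": 0},
    {"offset": [-0.85,0.4,0.02],"spin": 0},
    {"offset": [-0.85,0.4,0.02],"spin": 0},
    {"offset": [-0.85,0.4,0.02],"spin": 0},
    {"offset": [-0.85,0.4,0.02],"spin": 0},
  ],
)

```text
time: 33.23
tool_pos: [0.4325, 0.1391, 0.4304]
ee_rot: [-2.067, -1.801, -0.597]
ft_force: [0.1, -0.6, 0.6]
opening: 0.02
```

```bash
python3 st.py .47,-.03,.35,82.8 .486,-.005,.078,82.8
```

```text
t 33.23 [0.4325 0.1391 0.4304] z-axis [ 0.0931  0.5081 -0.8563] q [-1.59 -0.33  1.23  2.09 -0.2   0.89 -0.37] F [ 0.1 -0.6  0.6] op 0.0200
off [-0.905  0.297 -0.068] spin -0.004 dist 0.191
off [-1.492  0.328  1.168] spin -0.004 dist 0.384
[0.111 0.849 0.516]
```

Call:
move_arm(
  motion=[
    {"offset": [-0.9,0.3,0],"spin": 0},
    {"offset": [-0.9,0.3,0],"spin": 0},
    {"offset": [-0.9,0.3,0],"spin": 0},
    {"offset": [-0.9,0.3,0],"spin": 0},
    {"offset": [-0.9,0.3,0],"spin": 0},
  ],
)

```text
time: 33.65
tool_pos: [0.4075, 0.0217, 0.3932]
ee_rot: [-2.093, -1.813, -0.61]
ft_force: [0.8, 0.8, -0.2]
opening: 0.0198
```

Call:
move_arm(
  motion=[
    {"offset": [-0.3,0.015,0.55],"spin": 0},
    {"offset": [-0.3,0.015,0.55],"spin": 0},
    {"offset": [-0.3,0.015,0.55],"spin": 0},
    {"offset": [-0.3,0.015,0.55],"spin": 0},
    {"offset": [-0.3,0.015,0.55],"spin": 0},
  ],
)

```text
time: 34.07
tool_pos: [0.3672, 0.0433, 0.3219]
ee_rot: [-2.119, -1.827, -0.618]
ft_force: [-0.5, 0.3, 0.6]
opening: 0.0198
```

```bash
python3 st.py .486,-.005,.078,82.8
```

```text
t 34.07 [0.3672 0.0433 0.3219] z-axis [ 0.1394  0.4715 -0.8708] q [-1.38 -0.34  1.29  2.36 -0.23  0.7  -0.06] F [-0.5  0.3  0.6] op 0.0198
off [-0.737  0.541  1.031] spin -0.002 dist 0.276
[0.111 0.866 0.487]
```

```bash
python3 st.py .53,-.04,.27,82.8
```

```text
t 34.07 [0.3672 0.0433 0.3219] z-axis [ 0.1394  0.4715 -0.8708] q [-1.38 -0.34  1.29  2.36 -0.23  0.7  -0.06] F [-0.5  0.3  0.6] op 0.0198
off [-0.397  0.852  0.143] spin -0.002 dist 0.190
[0.111 0.866 0.487]
```

Call:
move_arm(
  motion=[
    {"offset": [-0.4,0.85,0.14],"spin": 0},
    {"offset": [-0.4,0.85,0.14],"spin": 0},
    {"offset": [-0.4,0.85,0.14],"spin": 0},
    {"offset": [-0.4,0.85,0.14],"spin": 0},
    {"offset": [-0.4,0.85,0.14],"spin": 0},
  ],
)

```text
time: 34.48
tool_pos: [0.4035, 0.0133, 0.3599]
ee_rot: [-2.149, -1.837, -0.633]
ft_force: [0.1, -0.7, -0.5]
opening: 0.02
```

```bash
python3 st.py .486,-.005,.14,82.8 .486,-.005,.078,82.8
```

```text
t 34.48 [0.4035 0.0133 0.3599] z-axis [ 0.1661  0.4526 -0.8761] q [-1.35 -0.34  1.29  2.24 -0.18  0.8  -0.08] F [ 0.1 -0.7 -0.5] op 0.0200
off [-0.553  0.317  0.99 ] spin -0.004 dist 0.236
off [-0.699  0.288  1.262] spin -0.004 dist 0.294
[0.114 0.874 0.473]
```

```bash
python3 st.py .46,-.17,.35,82.8 .6,-.2,.33
```

```text
t 34.48 [0.4035 0.0133 0.3599] z-axis [ 0.1661  0.4526 -0.8761] q [-1.35 -0.34  1.29  2.24 -0.18  0.8  -0.08] F [ 0.1 -0.7 -0.5] op 0.0200
off [-0.792  0.435 -0.325] spin -0.004 dist 0.192
off [-0.89   1.139 -0.189]  dist 0.292
[0.114 0.874 0.473]
```

Call:
move_arm(
  motion=[
    {"offset": [-0.79,0.43,-0.32],"spin": 0},
    {"offset": [-0.79,0.43,-0.32],"spin": 0},
    {"offset": [-0.79,0.43,-0.32],"spin": 0},
    {"offset": [-0.79,0.43,-0.32],"spin": 0},
    {"offset": [-0.79,0.43,-0.32],"spin": 0},
  ],
)

```text
time: 34.9
tool_pos: [0.3869, -0.0963, 0.3993]
ee_rot: [-2.182, -1.847, -0.639]
ft_force: [-0.0, 0.0, -0.2]
opening: 0.0198
```

```bash
python3 st.py .6,-.2,.3 .486,-.005,.14,82.8
```

```text
t 34.90 [ 0.3869 -0.0963  0.3993] z-axis [ 0.1882  0.429  -0.8835] q [-1.09 -0.35  1.29  2.13 -0.17  1.01  0.12] F [-0.   0.  -0.2] op 0.0198
off [-0.556  1.081  0.417]  dist 0.257
off [-0.127  0.247  1.434] spin -0.008 dist 0.292
[0.119 0.883 0.454]
```

```bash
python3 st.py .5,-.03,.28
```

```text
t 34.90 [ 0.3869 -0.0963  0.3993] z-axis [ 0.1882  0.429  -0.8835] q [-1.09 -0.35  1.29  2.13 -0.17  1.01  0.12] F [-0.   0.  -0.2] op 0.0198
off [0.089 0.42  0.775]  dist 0.177
[0.119 0.883 0.454]
```

Call:
move_arm(
  motion=[
    {"offset": [0.09,0.42,0.77],"spin": 0},
    {"offset": [0.09,0.42,0.77],"spin": 0},
    {"offset": [0.09,0.42,0.77],"spin": 0},
    {"offset": [0.09,0.42,0.77],"spin": 0},
    {"offset": [0.09,0.42,0.77],"spin": 0},
  ],
)

```text
time: 35.32
tool_pos: [0.4142, -0.0063, 0.3545]
ee_rot: [-2.205, -1.861, -0.646]
ft_force: [0.1, 0.1, 0.8]
opening: 0.0199
```

```bash
python3 st.py .486,-.005,.12 .486,-.005,.078,82.8
```

```text
t 35.32 [ 0.4142 -0.0063  0.3545] z-axis [ 0.2074  0.4097 -0.8884] q [-1.33 -0.34  1.29  2.25 -0.13  0.77 -0.1 ] F [0.1 0.1 0.8] op 0.0199
off [-0.466  0.188  1.119]  dist 0.245
off [-0.558  0.159  1.305] spin -0.007 dist 0.286
[0.119 0.891 0.439]
```

```bash
cat > fk.py <<'E'
from h import *
from scipy.optimize import least_squares
import itertools
D=[([-1.325,.6,-.003,1.6,.002,.943,-.08],(.23,.6875,.2186),(0,0,-1)),
([-.557,.227,.422,2.027,-.114,.908,.287],(.4924,.0496,.3057),(0,0,-1)),
([-.697,-.11,.342,2.366,.048,.881,-.019],(.2895,.0349,.3046),(0,0,-1)),
([-.116,1.166,1.091,.111,-1.041,1.862,.357],(1.0221,.0262,.3737),(.061,-.01,-.998)),
([-.429,.981,1.173,.996,-.907,1.552,.829],(.9106,-.0108,.3389),(.06,.007,-.998)),
([-.453,.873,1.212,1.484,-.874,1.321,.976],(.7651,-.1377,.2856),(.06,.007,-.998)),
([.05,.51,.14,2.56,-1.05,.11,1.36],(.3471,-.099,.0714),(.0285,.0209,-.9994)),
([-.02,.88,.58,1.9,-.88,.62,1.08],(.6185,-.2634,.0052),(.0296,.0229,-.9993)),
([-1.54,.64,.47,.11,-.38,1.86,-1.58],(.1272,.8414,.8479),(.0897,.5091,-.856)),
([-1.33,-.34,1.29,2.25,-.13,.77,-.1],(.4142,-.0063,.3545),(.2074,.4097,-.8884))]
def Rm(ax,a): return R.from_euler(ax,a).as_matrix()
def fk(q,P,S):
    h,L1,L2,L3,c1,c3,c5,a6,x0=P[:9]
    M=Rm('z',S[0]*q[0]+c1);p=np.array([x0,0,0])+np.array([0,0,h])
    M=M@Rm('y',q[1])@Rm('z',S[1]*q[2]+c3);p=p+M[:,2]*L1
    M=M@Rm('y',q[3])@Rm('z',S[2]*q[4]+c5);p=p+M[:,2]*L2
    M=M@Rm('y',q[5]);p=p+M@np.array([a6,0,0])
    M=M@Rm('z',S[3]*q[6]+(P[9] if len(P)>9 else 0));p=p+M[:,2]*L3
    return p,M
def fit():
    best=None
    for S in itertools.product([1,-1],repeat=3):
      for c1 in (0,2.6,-2.6,1.3):
        f=lambda P:np.concatenate([np.r_[(fk(q,P,S+(1,))[0]-p),.3*(fk(q,P,S+(1,))[1][:,2]-z)] for q,p,z in D])
        r=least_squares(f,[.36,.42,.4,.3,c1,0,0,0,0])
        if best is None or r.cost<best[0]: best=(r.cost,S,r.x,np.abs(r.fun).max())
    return best
if __name__=="__main__": print(fit())
E
python3 fk.py
```

```text
(np.float64(0.0017005555807705888), (-1, -1, -1), array([ 0.28817583,  0.62779771,  0.43887554,  0.32664091, -0.03468413,
       -0.04017312,  0.01283067, -0.01024637,  0.01349456]), np.float64(0.03491274889723088))
```

```bash
python3 - <<'E'
s=open('fk.py').read()
s=s.replace("p=p+M[:,2]*L1","p=p+M@np.array([P[10],0,L1])").replace("p=p+M[:,2]*L2","p=p+M@np.array([P[12],0,L2])")
s=s.replace("M=M@Rm('y',q[3])@","M=M@Rm('y',q[3]);p=p+M@np.array([P[11],0,0]);M=M@").replace("M=M@Rm('y',q[1])@","M=M@Rm('y',q[1]);M=M@")
s=s.replace("[.36,.42,.4,.3,c1,0,0,0,0]","[.36,.42,.4,.3,c1,0,0,0,0,0,0,0,0]")
open('fk.py','w').write(s)
E
python3 fk.py
```

```text
(np.float64(0.0012260459975951066), (-1, -1, -1), array([ 3.00371406e-01,  6.39029000e-01,  4.38615045e-01,  3.70831310e-01,
       -5.22660441e-02, -2.00244584e-02,  3.11622568e-03, -7.54022151e-03,
        1.56725125e-02,  2.50624835e+04, -1.91572886e-02,  2.25350352e-03,
       -2.63180533e-02]), np.float64(0.031334587258933344))
```

```bash
python3 - <<'E'
s=open('fk.py').read()
s=s.replace("np.array([P[10],0,L1])","np.array([P[10],P[13],L1])").replace("np.array([P[12],0,L2])","np.array([P[12],P[14],L2])").replace("np.array([a6,0,0])","np.array([a6,P[15],0])")
s=s.replace("M=Rm('z',S[0]*q[0]+c1);p=np.array([x0,0,0])+np.array([0,0,h])","M=Rm('z',S[0]*q[0]+c1);p=M@np.array([x0,P[16],h])")
s=s.replace("0,0,0,0,0,0,0,0,0]","0,0,0,0,0,0,0,0,0,0,0,0,0]")
s=s.replace("r=least_squares(f,","r=least_squares(lambda P:np.r_[f(P),1e-3*P[4:]],")
open('fk.py','w').write(s)
E
python3 fk.py; python3 -c "
from h import *
print(manip.get_obs()['qpos'],Tool(manip.get_obs())[:3,:3])"
```

```text
[-1.328436   -0.34438335  1.28789689  2.24654673 -0.12689763  0.7654259
 -0.10488975] [[ 0.11946912  0.9709413   0.20736471]
 [ 0.89069589 -0.19708589  0.40965592]
 [ 0.43862051  0.13575766 -0.88835911]]Traceback (most recent call last):
  File "fk.py", line 31, in <module>
    if __name__=="__main__": print(fit())
                                   ~~~^^
  File "fk.py", line 28, in fit
    r=least_squares(lambda P:np.r_[f(P),1e-3*P[4:]],[.36,.42,.4,.3,c1,0,0,0,0,0,0,0,0])
    return func(*args, **kwargs)
    vector_fun = VectorFunction(
        fun_wrapped,
    ...<6 lines>...
        workers=workers
    )
    self._update_fun()
    ~~~~~~~~~~~~~~~~^^
    self.f = self.fun_wrapped(xp_copy(self.x))
             ~~~~~~~~~~~~~~~~^^^^^^^^^^^^^^^^^
    return np.atleast_1d(self.fun(x))
                         ~~~~~~~~^^^
    return self.f(x, *self.args, **self.kwargs)
           ~~~~~~^^^^^^^^^^^^^^^^^^^^^^^^^^^^^^
  File "fk.py", line 28, in <lambda>
    r=least_squares(lambda P:np.r_[f(P),1e-3*P[4:]],[.36,.42,.4,.3,c1,0,0,0,0,0,0,0,0])
                                   ~^^^
  File "fk.py", line 27, in <lambda>
    f=lambda P:np.concatenate([np.r_[(fk(q,P,S+(1,))[0]-p),.3*(fk(q,P,S+(1,))[1][:,2]-z)] for q,p,z in D])
                                      ~~^^^^^^^^^^^^
  File "fk.py", line 17, in fk
    M=Rm('z',S[0]*q[0]+c1);p=M@np.array([x0,P[16],h])
                                            ~^^^^
IndexError: index 16 is out of bounds for axis 0 with size 13
```

```bash
python3 - <<'E'
s=open('fk.py').read()
s=s.replace("[.36,.42,.4,.3,c1,0,0,0,0,0,0,0,0]","[.36,.42,.4,.3,c1]+[0]*12")
s=s.replace("(.2074,.4097,-.8884))]","""(.2074,.4097,-.8884)),
([-1.49,.95,.2,.16,-.19,1.86,-1.57],(.1487,.9691,.5258),(.0131,.1711,-.9852)),
([-1.75,-.22,.61,1.76,-.02,1.04,-1.25],(.2892,.4304,.6158),(.0919,.5063,-.8575)),
([-1.59,-.33,1.23,2.09,-.2,.89,-.37],(.4325,.1391,.4304),(.0931,.5081,-.8563)),
([-.07,.8,1.11,2.03,-.96,.95,0],(.4668,-.3549,.1487),(.0297,.0235,-.9993)),
([-.11,.48,.49,2.21,-.49,.54,1.61],(.4764,-.1612,.1474),(.0292,.0231,-.9993)),
([-1.38,-.34,1.29,2.36,-.23,.7,-.06],(.3672,.0433,.3219),(.1394,.4715,-.8708)),
([-1.09,-.35,1.29,2.13,-.17,1.01,.12],(.3869,-.0963,.3993),(.1882,.429,-.8835))]""")
open('fk.py','w').write(s)
E
python3 fk.py
```

```text
(np.float64(6.32957448271593e-05), (-1, -1, -1), array([ 2.81571697e-01,  6.47403920e-01,  4.42131361e-01,  3.37661919e-01,
       -6.70358803e-04,  2.39946822e-03, -1.21992630e-03,  1.49632490e-03,
        1.35208837e-03,  3.32937953e-06,  9.19347711e-05, -2.77659033e-04,
       -4.91456442e-04, -2.62355351e-02, -2.85735831e-04, -2.97898621e-04,
       -3.08963729e-02]), np.float64(0.004232834025256982))
```

```bash
cat > ik.py <<'E'
from fk import *
P=np.array([.2816,.6474,.4421,.3377,0,0,0,0,0,0,0,0,0,-.0262,0,0,-.0309]);S=(-1,-1,-1,-1)
o=manip.get_obs();q0=np.array(o["qpos"]);M0=Tool(o)[:3,:3]
Mf=fk(q0,P,S)[1];dz=(Mf.T@M0);P[9]=np.arctan2(dz[1,0],dz[0,0])
LO=np.array([-2.57,-.35,-1.29,.11,-1.05,.11,-2.63]);HI=np.array([2.57,1.97,1.29,2.56,4.19,1.86,2.63])
H=np.radians(82.8);u=np.array([np.cos(H),np.sin(H),0])
def port(x,z,y=0): return np.array([.5142,.2081,0])+u*x+np.array([-u[1],u[0],0])*y+np.array([0,0,z])
def Mtilt(t,flip=0):
    z=u*np.sin(t)-np.array([0,0,np.cos(t)]);x=u*np.cos(t)+np.array([0,0,np.sin(t)])
    if flip:x=-x
    return np.stack([x,np.cross(z,x),z],1)
def err(q,p,M): 
    a,B=fk(q,P,S);return np.r_[a-p,.3*R.from_matrix(M@B.T).as_rotvec()]
if __name__=="__main__":
    print("P9",P[9],"fk err",fk(q0,P,S)[0]-o["tool_pos"])
    rng=np.random.default_rng(0)
    for flip in(0,1):
      for t in(30,):
        sols=[]
        for i in range(80):
            q=rng.uniform(LO,HI) if i else q0
            r=least_squares(err,np.clip(q,LO+.01,HI-.01),bounds=(LO,HI),args=(port(-.2,.08),Mtilt(np.radians(t),flip)))
            if r.cost<1e-6:
                r2=least_squares(err,r.x,bounds=(LO,HI),args=(port(-.024,.075),Mtilt(np.radians(t),flip)))
                sols.append((np.abs(r.x-q0)[:6].max(),r.x,r2.cost,r2.x))
        sols.sort(key=lambda s:s[0]);print(flip,t,len(sols))
        for s in sols[:5]: print(np.round(s[0],2),np.round(s[1],2),"%.1e"%s[2],np.round(s[3],2))
E
python3 ik.py
```

```text
P9 1.5707963267948968 fk err [ 0.00046264 -0.00059185  0.00018285]
0 30 47
1.61 [ 0.28  0.64 -0.1   2.26 -1.05  0.54  1.06] 5.9e-08 [ 0.2   0.69 -0.52  2.25 -1.05  0.2   0.72]
1.61 [ 0.28  0.64 -0.11  2.26 -1.05  0.54  1.06] 8.5e-08 [ 0.2   0.69 -0.52  2.25 -1.05  0.21  0.72]
1.61 [ 0.28  0.64 -0.11  2.26 -1.05  0.54  1.06] 9.0e-08 [ 0.2   0.69 -0.52  2.25 -1.04  0.21  0.72]
1.63 [ 0.3   0.64 -0.14  2.26 -1.03  0.52  1.04] 1.6e-09 [ 0.21  0.69 -0.52  2.25 -1.05  0.2   0.72]
1.63 [ 0.3   0.64 -0.14  2.26 -1.03  0.52  1.04] 1.6e-09 [ 0.21  0.69 -0.52  2.25 -1.04  0.2   0.72]
1 30 59
1.61 [ 0.28  0.64 -0.1   2.26 -1.05  0.54 -2.08] 2.4e-10 [ 0.21  0.69 -0.52  2.25 -1.05  0.2  -2.42]
1.61 [ 0.28  0.64 -0.1   2.26 -1.05  0.54 -2.08] 1.2e-09 [ 0.21  0.69 -0.52  2.25 -1.05  0.2  -2.42]
1.61 [ 0.28  0.64 -0.11  2.26 -1.05  0.54 -2.08] 3.4e-11 [ 0.21  0.69 -0.52  2.25 -1.05  0.2  -2.42]
1.61 [ 0.28  0.64 -0.11  2.26 -1.05  0.54 -2.08] 1.8e-11 [ 0.21  0.69 -0.52  2.25 -1.05  0.2  -2.42]
1.62 [ 0.29  0.64 -0.12  2.26 -1.04  0.53 -2.09] 1.3e-10 [ 0.21  0.69 -0.52  2.25 -1.05  0.2  -2.42]
```

```bash
cat > sim.py <<'E'
from ik import *
V=.7*np.array([2.22,2.22,3.01,3.01,3.14,3.14,3.14])/12
def jac(q):
    J=np.zeros((6,7));a,B=fk(q,P,S)
    for i in range(7):
        d=q.copy();d[i]+=1e-5;b,C=fk(d,P,S)
        J[:3,i]=(b-a)/1e-5;J[3:,i]=R.from_matrix(C@B.T).as_rotvec()/1e-5
    return J
def solve(q,p,M,w=.3,lam=1e-2,it=12):
    q=q.copy();W6=np.r_[1,1,1,w,w,w]
    for _ in range(it):
        a,B=fk(q,P,S);e=np.r_[p-a,R.from_matrix(M@B.T).as_rotvec()]*W6
        if np.abs(e).max()<1e-4:break
        J=jac(q)*W6[:,None];dq=J.T@np.linalg.solve(J@J.T+lam**2*np.eye(6),e)
        dq*=min(1,.15/np.abs(dq).max());q=np.clip(q+dq,LO,HI)
    return q
def run(q,calls,rows=5,**k):
    for off,sp in calls:
        p0,M0=fk(q,P,S);tp=p0+M0@(np.array(off)*.2);tM=M0@Rm('z',np.radians(sp*60))
        p,M=p0,M0
        for r in range(rows):
            d=tp-p;n=np.linalg.norm(d);p=p+d*min(1,.0417/max(n,1e-9))
            rv=R.from_matrix(M.T@tM).as_rotvec();a=np.linalg.norm(rv);M=M@R.from_rotvec(rv*min(1,np.radians(7.16)/max(a,1e-9))).as_matrix()
            qn=solve(q,p,M,**k);f=max(1,(np.abs(qn-q)/V).max());q=q+(qn-q)/f
            p,M=fk(q,P,S)
    return q
def goto(q,w,M=None,n=None,flip=0,**k):
    """drive toward world point w by tool-axis calls; returns q,number of calls, and offsets"""
    out=[]
    for i in range(n or 12):
        p,B=fk(q,P,S);d=B.T@(np.array(w)-p)/.2;L=np.linalg.norm(d)
        if L<.01:break
        c=d*min(1,1/L);out.append(np.round(c,2));q=run(q,[(c,0)],**k)
    return q,out
if __name__=="__main__":
    q=np.array([-1.59,-.33,1.23,2.09,-.2,.89,-.37])
    for c in ([-.9,.3,0],[-.3,.015,.55],[-.4,.85,.14],[-.79,.43,-.32],[.09,.42,.77]):
        q=run(q,[(c,0)]);p,M=fk(q,P,S);print(np.round(p,3),np.round(M[:,2],3),np.round(q,2))
    for way in ([(.75,-.1,.4)],[(.85,-.25,.4)],[(.5,-.5,.45)],[(.7,-.4,.4)],[(.3,.5,.7),(.7,.1,.5)],[(.7,.2,.6)]):
        q=q0.copy();N=0
        for w in way+[tuple(port(-.2,.3)),tuple(port(-.2,.08))]:
            q,o=goto(q,w);N+=len(o);p,M=fk(q,P,S);print(way,np.round(w,3),"->",np.round(p,3),np.round(M[:,2],3),np.round(q,2),N)
E
python3 sim.py
```

```text
[0.422 0.129 0.386] [ 0.086  0.477 -0.875] [-1.66 -0.35  1.29  2.17 -0.14  0.81 -0.3 ]
[0.357 0.24  0.313] [ 0.086  0.448 -0.89 ] [-2.   -0.35  1.29  2.37  0.07  0.5  -0.57]
[0.347 0.343 0.347] [ 0.095  0.447 -0.889] [-2.28 -0.35  1.29  2.27  0.28  0.55 -0.83]
[0.404 0.284 0.379] [ 0.103  0.434 -0.895] [-2.09 -0.35  1.29  2.17  0.14  0.68 -0.45]
[0.302 0.453 0.385] [ 0.113  0.479 -0.87 ] [-2.57 -0.35  1.29  2.18  0.5   0.59 -1.02]
[(0.75, -0.1, 0.4)] [ 0.75 -0.1   0.4 ] -> [0.565 0.221 0.522] [ 0.354  0.306 -0.884] [-2.04 -0.35  1.29  1.82  0.4   0.95 -0.12] 12
[(0.75, -0.1, 0.4)] [0.489 0.01  0.3  ] -> [0.483 0.056 0.315] [ 0.451  0.25  -0.857] [-1.65 -0.35  1.29  2.4   0.67  0.37  0.95] 24
[(0.75, -0.1, 0.4)] [0.489 0.01  0.08 ] -> [0.489 0.01  0.08 ] [ 0.104  0.366 -0.925] [ 0.55  0.65 -0.61  2.28 -0.11  0.21  2.63] 31
[(0.85, -0.25, 0.4)] [ 0.85 -0.25  0.4 ] -> [0.582 0.209 0.571] [ 0.365  0.278 -0.889] [-2.06 -0.35  1.29  1.7   0.41  1.08 -0.13] 12
[(0.85, -0.25, 0.4)] [0.489 0.01  0.3  ] -> [0.484 0.048 0.313] [ 0.473  0.238 -0.848] [-1.64 -0.35  1.29  2.41  0.75  0.35  0.83] 2
[... 1182 characters left out ...]
.65  1.23  0.12] 7
[(0.3, 0.5, 0.7), (0.7, 0.1, 0.5)] [0.489 0.01  0.3  ] -> [0.489 0.01  0.3  ] [ 0.207  0.41  -0.888] [-0.24  0.21  0.5   2.2  -0.81  0.83  0.66] 9
[(0.3, 0.5, 0.7), (0.7, 0.1, 0.5)] [0.489 0.01  0.08 ] -> [0.489 0.01  0.08 ] [ 0.174  0.394 -0.903] [ 0.48  0.62 -0.47  2.34 -1.05  0.18  1.02] 11
[(0.7, 0.2, 0.6)] [0.7 0.2 0.6] -> [0.581 0.331 0.666] [ 0.434  0.358 -0.827] [-2.31 -0.35  1.29  1.52  0.52  1.14 -0.49] 12
[(0.7, 0.2, 0.6)] [0.489 0.01  0.3  ] -> [0.478 0.07  0.318] [ 0.453  0.309 -0.837] [-1.64 -0.35  1.29  2.41  0.54  0.31  0.8 ] 24
[(0.7, 0.2, 0.6)] [0.489 0.01  0.08 ] -> [0.489 0.01  0.08 ] [ 0.056  0.397 -0.916] [ 0.58  0.67 -0.64  2.24 -0.1   0.3   2.63] 32
```

```bash
cat > s2.py <<'E'
from sim import *
def clear(q):
    p,M=fk(q,P,S);uv=np.array([-u[1],u[0],0]);best=9
    g=[(x,y,z) for x in(-.0375,0,.0375) for y in(-.094,-.047,0,.047,.094) for z in np.arange(-.084,-.26,-.008)]
    for c in g:
        w=p+M@np.array(c)-np.array([.5142,.2081,0]);X,Y,Z=w@u,w@uv,w[2]
        dx=max(-.039-X,X+.003);dz=max(.195-Z,Z-.225);dy=abs(Y)-.085
        best=min(best,max(dx,dy,dz))
    return best
for name,way in (("plain",[(.3,.5,.7),(.7,.1,.5)]),("pump",[(.3,.5,.7),(.16,.78,.8),'P',(.3,.5,.7),(.7,.1,.5)])):
    q=q0.copy();N=0
    for w in way+[tuple(port(-.2,.3)),tuple(port(-.205,.09)),tuple(port(-.2,.076)),*[tuple(port(x,.076)) for x in(-.15,-.1,-.06,-.04,-.03,-.02)]]:
        if w=='P':
            q=run(q,[((.5,0,-.85),0)]*2);N+=2
        else:
            q,o=goto(q,w);N+=len(o)
        p,M=fk(q,P,S);print(name,np.round(w,3) if w!='P' else w,"->",np.round(p,3),"z fwd %.3f lat %.3f"%(M[:,2]@u,M[:,2]@[-u[1],u[0],0]),np.round(q,2),N,"clr %.3f"%clear(q))
E
python3 s2.py; python3 - <<'E'
import sys;sys.argv=['']
import os;os.chdir('.')
from sim import *
q,o=goto(q0.copy(),(.3,.5,.7));print(o)
E
```

```text
plain [0.3 0.5 0.7] -> [0.3 0.5 0.7] z fwd 0.432 lat -0.154 [-1.11 -0.02 -0.02  1.43  0.02  1.26 -1.31] 4 clr 0.520
plain [0.7 0.1 0.5] -> [0.7 0.1 0.5] z fwd 0.432 lat -0.154 [-0.39  0.33  0.53  1.51 -0.65  1.23  0.12] 7 clr 0.320
plain [0.489 0.01  0.3  ] -> [0.489 0.01  0.3  ] z fwd 0.432 lat -0.154 [-0.24  0.21  0.5   2.2  -0.81  0.83  0.66] 9 clr 0.157
plain [0.489 0.005 0.09 ] -> [0.488 0.005 0.09 ] z fwd 0.413 lat -0.123 [ 0.45  0.59 -0.41  2.33 -1.05  0.23  1.02] 11 clr 0.164
plain [0.489 0.01  0.076] -> [0.489 0.01  0.076] z fwd 0.413 lat -0.123 [ 0.49  0.64 -0.48  2.34 -1.05  0.17  1.02] 12 clr 0.159
plain [0.495 0.059 0.076] -> [0.495 0.059 0.076] z fwd 0.439 lat -0.100 [ 0.44  0.66 -0.55  2.33 -1.03  0.13  0.93] 14 clr 0.113
plain [0.502 0.109 0.076] -> [0.502 0.109 0.076] z fwd 0.473 lat -0.063 [ 0.37  0.68 -0.57  2.31 -1.03  0.14  0.86] 16 clr 0.066
plain [0.507 0.149 0.076] -> [0.507 0.149 0.076] z fwd 0.485 lat -0.049 [ 0.32  0.69 -0.6   2.29 -1.04  0.12  0.81] 18 clr 0.027
plain [0.509 0.168 0.076] -> [0.509 0.168 0.076] z fwd 0.492 lat -0.040 [ 0.29  0.7  -0.61  2.2
[... 1443 characters left out ...]
t -0.096 [ 0.11  0.59 -0.34  2.32 -1.04  0.12  0.72] 23 clr 0.050
pump [0.507 0.149 0.076] -> [0.507 0.149 0.076] z fwd 0.333 lat -0.089 [ 0.02  0.6  -0.33  2.3  -1.05  0.12  0.65] 25 clr 0.017
pump [0.509 0.168 0.076] -> [0.509 0.169 0.076] z fwd 0.334 lat -0.088 [-0.02  0.6  -0.33  2.29 -1.05  0.11  0.62] 26 clr 0.003
pump [0.51  0.178 0.076] -> [0.51  0.179 0.076] z fwd 0.335 lat -0.087 [-0.04  0.6  -0.32  2.29 -1.05  0.11  0.6 ] 27 clr -0.005
pump [0.512 0.188 0.076] -> [0.512 0.188 0.076] z fwd 0.335 lat -0.086 [-0.07  0.6  -0.31  2.28 -1.05  0.11  0.58] 28 clr -0.012
[array([ 0.94, -0.26, -0.2 ]), array([ 0.94, -0.26, -0.2 ]), array([ 0.94, -0.26, -0.2 ]), array([ 0.11, -0.03, -0.02])]
```

Call:
move_arm(
  motion=[
    {"offset": [0.94,-0.26,-0.2],"spin": 0},
    {"offset": [0.94,-0.26,-0.2],"spin": 0},
    {"offset": [0.94,-0.26,-0.2],"spin": 0},
    {"offset": [0.94,-0.26,-0.2],"spin": 0},
    {"offset": [0.94,-0.26,-0.2],"spin": 0},
  ],
)

```text
time: 35.73
tool_pos: [0.3778, 0.1557, 0.4674]
ee_rot: [-2.206, -1.86, -0.647]
ft_force: [1.2, -1.0, -0.4]
opening: 0.0199
```

Call:
move_arm(
  motion=[
    {"offset": [0.94,-0.26,-0.2],"spin": 0},
    {"offset": [0.94,-0.26,-0.2],"spin": 0},
    {"offset": [0.94,-0.26,-0.2],"spin": 0},
    {"offset": [0.94,-0.26,-0.2],"spin": 0},
    {"offset": [0.94,-0.26,-0.2],"spin": 0},
  ],
)

```text
time: 36.15
tool_pos: [0.3415, 0.3173, 0.5787]
ee_rot: [-2.205, -1.86, -0.648]
ft_force: [0.4, 0.2, 0.4]
opening: 0.0203
```

Call:
move_arm(
  motion=[
    {"offset": [0.94,-0.26,-0.2],"spin": 0},
    {"offset": [0.94,-0.26,-0.2],"spin": 0},
    {"offset": [0.94,-0.26,-0.2],"spin": 0},
    {"offset": [0.94,-0.26,-0.2],"spin": 0},
    {"offset": [0.94,-0.26,-0.2],"spin": 0},
  ],
)

```text
time: 36.57
tool_pos: [0.3054, 0.4785, 0.6893]
ee_rot: [-2.205, -1.86, -0.647]
ft_force: [0.0, 0.3, -0.0]
opening: 0.0199
```

```bash
python3 st.py .7,.1,.5,82.8; cat > s3.py <<'E'
from sim import *
import ast,sys
q=q0.copy()
for a in sys.argv[1:]:
    w=[float(v) for v in a.split(",")]
    q,o=goto(q,w);p,M=fk(q,P,S);print(w,"->",np.round(p,3),"fwd %.3f lat %.3f"%(M[:,2]@u,M[:,2]@[-u[1],u[0],0]),np.round(q,2),[x.tolist() for x in o])
E
python3 s3.py .7,.1,.5 .489,.01,.3 .488,.005,.1
```

```text
t 36.57 [0.3054 0.4785 0.6893] z-axis [ 0.208   0.4103 -0.8879] q [-1.08 -0.04 -0.02  1.48 -0.    1.23 -1.27] F [ 0.   0.3 -0. ] op 0.0199
off [-1.864  2.162  0.474] spin -0.008 dist 0.579
[0.12 0.89 0.44]
[0.7, 0.1, 0.5] -> [0.7 0.1 0.5] fwd 0.433 lat -0.155 [-0.4   0.33  0.54  1.51 -0.66  1.23  0.12] [[-0.64, 0.75, 0.16], [-0.64, 0.75, 0.16], [-0.57, 0.67, 0.15]]
[0.489, 0.01, 0.3] -> [0.489 0.01  0.3  ] fwd 0.433 lat -0.155 [-0.25  0.21  0.51  2.2  -0.81  0.83  0.66] [[-0.64, -0.7, 0.32], [-0.33, -0.37, 0.17]]
[0.488, 0.005, 0.1] -> [0.488 0.005 0.1  ] fwd 0.413 lat -0.122 [ 0.41  0.57 -0.35  2.33 -1.05  0.28  1.02] [[-0.46, -0.14, 0.88], [-0.06, 0.02, 0.22]]
```

Real behaviour matches the model. Continue.

Call:
move_arm(
  motion=[
    {"offset": [-0.64,0.75,0.16],"spin": 0},
    {"offset": [-0.64,0.75,0.16],"spin": 0},
    {"offset": [-0.64,0.75,0.16],"spin": 0},
    {"offset": [-0.64,0.75,0.16],"spin": 0},
    {"offset": [-0.64,0.75,0.16],"spin": 0},
  ],
)

```text
time: 36.98
tool_pos: [0.4451, 0.3426, 0.6228]
ee_rot: [-2.209, -1.858, -0.647]
ft_force: [0.2, 0.4, -0.2]
opening: 0.0203
```

Call:
move_arm(
  motion=[
    {"offset": [-0.64,0.75,0.16],"spin": 0},
    {"offset": [-0.64,0.75,0.16],"spin": 0},
    {"offset": [-0.64,0.75,0.16],"spin": 0},
    {"offset": [-0.64,0.75,0.16],"spin": 0},
    {"offset": [-0.64,0.75,0.16],"spin": 0},
  ],
)

```text
time: 37.4
tool_pos: [0.5816, 0.212, 0.5585]
ee_rot: [-2.209, -1.858, -0.647]
ft_force: [0.5, 1.8, -0.0]
opening: 0.02
```

Call:
move_arm(
  motion=[
    {"offset": [-0.57,0.67,0.15],"spin": 0},
    {"offset": [-0.57,0.67,0.15],"spin": 0},
    {"offset": [-0.57,0.67,0.15],"spin": 0},
    {"offset": [-0.57,0.67,0.15],"spin": 0},
    {"offset": [-0.57,0.67,0.15],"spin": 0},
  ],
)

```text
time: 37.82
tool_pos: [0.7052, 0.0938, 0.497]
ee_rot: [-2.214, -1.855, -0.641]
ft_force: [-0.8, -0.3, -0.7]
opening: 0.0202
```

Call:
move_arm(
  motion=[
    {"offset": [-0.64,-0.7,0.32],"spin": 0},
    {"offset": [-0.64,-0.7,0.32],"spin": 0},
    {"offset": [-0.64,-0.7,0.32],"spin": 0},
    {"offset": [-0.64,-0.7,0.32],"spin": 0},
    {"offset": [-0.64,-0.7,0.32],"spin": 0},
  ],
)

```text
time: 38.23
tool_pos: [0.5618, 0.0383, 0.3673]
ee_rot: [-2.207, -1.858, -0.646]
ft_force: [-0.0, 0.3, -0.4]
opening: 0.0199
```

Call:
move_arm(
  motion=[
    {"offset": [-0.38,-0.37,0.17],"spin": 0},
    {"offset": [-0.38,-0.37,0.17],"spin": 0},
    {"offset": [-0.38,-0.37,0.17],"spin": 0},
    {"offset": [-0.38,-0.37,0.17],"spin": 0},
  ],
)

```text
time: 38.57
tool_pos: [0.4858, -0.0013, 0.2925]
ee_rot: [-2.209, -1.853, -0.641]
ft_force: [-0.6, 0.4, -0.7]
opening: 0.0199
```

```bash
python3 st.py; python3 s3.py .487,-.01,.11
```

```text
t 38.57 [ 0.4858 -0.0013  0.2925] z-axis [ 0.2046  0.4099 -0.8889] q [-0.22  0.22  0.52  2.2  -0.82  0.84  0.7 ] F [-0.6  0.4 -0.7] op 0.0199
[0.126 0.889 0.439]
[0.487, -0.01, 0.11] -> [ 0.487 -0.01   0.11 ] fwd 0.414 lat -0.120 [ 0.37  0.54 -0.24  2.32 -1.05  0.36  1.04] [[-0.43, -0.11, 0.8], [-0.03, 0.03, 0.13]]
```

Call:
move_arm(
  motion=[
    {"offset": [-0.43,-0.11,0.8],"spin": 0},
    {"offset": [-0.43,-0.11,0.8],"spin": 0},
    {"offset": [-0.43,-0.11,0.8],"spin": 0},
    {"offset": [-0.43,-0.11,0.8],"spin": 0},
    {"offset": [-0.43,-0.11,0.8],"spin": 0},
  ],
)

```text
time: 38.98
tool_pos: [0.4914, -0.0068, 0.15]
ee_rot: [-2.207, -1.864, -0.622]
ft_force: [0.8, -0.6, -1.5]
opening: 0.0198
```

```bash
python3 st.py; python3 s3.py .4895,.012,.075 .4935,.044,.075 .502,.109,.075
```

```text
t 38.98 [ 0.4914 -0.0068  0.15  ] z-axis [ 0.1946  0.402  -0.8947] q [ 0.29  0.45 -0.12  2.31 -1.03  0.46  0.96] F [ 0.8 -0.6 -1.5] op 0.0198
[0.123 0.895 0.429]
[0.4895, 0.012, 0.075] -> [0.489 0.012 0.075] fwd 0.429 lat -0.138 [ 0.56  0.66 -0.58  2.35 -1.05  0.11  0.98] [[-0.07, -0.08, 0.37], [-0.01, 0.01, 0.0]]
[0.4935, 0.044, 0.075] -> [0.493 0.044 0.075] fwd 0.472 lat -0.103 [ 0.53  0.68 -0.59  2.33 -1.02  0.15  0.94] [[0.15, -0.01, 0.07], [-0.08, 0.06, 0.0]]
[0.502, 0.109, 0.075] -> [0.502 0.109 0.075] fwd 0.522 lat -0.051 [ 0.45  0.72 -0.63  2.3  -1.02  0.16  0.86] [[0.29, -0.01, 0.15], [-0.1, 0.09, 0.0]]
```

Call:
move_arm(
  motion=[
    {"offset": [-0.08,-0.07,0.35],"spin": 0},
    {"offset": [-0.08,-0.07,0.35],"spin": 0},
    {"offset": [-0.08,-0.07,0.35],"spin": 0},
    {"offset": [-0.08,-0.07,0.35],"spin": 0},
  ],
)

```text
time: 39.32
tool_pos: [0.4879, 0.0094, 0.0769]
ee_rot: [-2.207, -1.855, -0.621]
ft_force: [-1.2, -0.2, -0.5]
opening: 0.0203
```

```bash
python3 st.py; python3 s3.py .492,.03,.075 .5,.09,.075 .505,.129,.075
```

```text
t 39.32 [0.4879 0.0094 0.0769] z-axis [ 0.1921  0.4053 -0.8938] q [ 0.56  0.65 -0.57  2.35 -1.03  0.12  0.96] F [-1.2 -0.2 -0.5] op 0.0203
[0.128 0.893 0.432]
[0.492, 0.03, 0.075] -> [0.492 0.03  0.075] fwd 0.452 lat -0.119 [ 0.54  0.67 -0.58  2.34 -1.03  0.13  0.95] [[0.1, -0.0, 0.06], [-0.05, 0.03, 0.0]]
[0.5, 0.09, 0.075] -> [0.5   0.09  0.075] fwd 0.510 lat -0.063 [ 0.47  0.71 -0.61  2.31 -1.01  0.16  0.87] [[0.27, -0.02, 0.14], [-0.11, 0.09, 0.0]]
[0.505, 0.129, 0.075] -> [0.505 0.129 0.075] fwd 0.516 lat -0.056 [ 0.42  0.72 -0.66  2.3  -1.05  0.12  0.83] [[0.17, -0.0, 0.1], [-0.01, 0.01, 0.0]]
```

Call:
move_arm(
  motion=[
    {"offset": [0.05,0,0.024],"spin": 0},
    {"offset": [0.1,0,0.048],"spin": 0},
    {"offset": [0.14,-0.005,0.07],"spin": 0},
    {"offset": [0.185,-0.009,0.094],"spin": 0},
    {"offset": [0.185,-0.009,0.094],"spin": 0},
  ],
)

```text
time: 39.73
tool_pos: [0.4988, 0.0494, 0.0842]
ee_rot: [-2.2, -1.866, -0.611]
ft_force: [0.5, 1.9, 0.4]
opening: 0.0201
```

```bash
python3 st.py .5017,.109,.076 .5046,.132,.076 ; python3 s3.py .5017,.109,.076 .5055,.139,.076; python3 - <<'E'
from h import *
p,T=cam("side");save(p,"d1.png")
cv2.imwrite("pics/d1c.png",cv2.resize(p["frame"][150:384,230:512],None,fx=2,fy=2)[...,::-1])
E
```

```text
t 39.73 [0.4988 0.0494 0.0842] z-axis [ 0.1853  0.4028 -0.8963] q [ 0.47  0.64 -0.57  2.34 -1.04  0.11  0.89] F [0.5 1.9 0.4] op 0.0201
off [ 0.251 -0.047  0.159]  dist 0.060
off [ 0.356 -0.054  0.208]  dist 0.083
[0.121 0.896 0.428]
[0.5017, 0.109, 0.076] -> [0.502 0.109 0.076] fwd 0.510 lat -0.038 [ 0.41  0.7  -0.58  2.29 -0.99  0.19  0.82] [[0.26, -0.05, 0.16], [-0.16, 0.16, 0.0]]
[0.5055, 0.139, 0.076] -> [0.505 0.139 0.076] fwd 0.510 lat -0.038 [ 0.36  0.71 -0.61  2.29 -1.02  0.15  0.8 ] [[0.13, -0.0, 0.08]]
```

View pics/d1c.png

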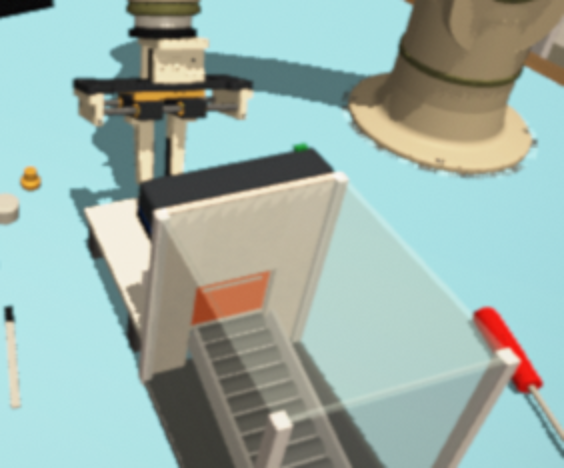

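Call:
move_arm(
  motion=[
    {"offset": [-0.02,-0.02,0.04],"spin": 0},
    {"offset": [-0.01,-0.03,0.06],"spin": 0},
    {"offset": [0.02,-0.04,0.08],"spin": 0},
    {"offset": [0.05,-0.04,0.09],"spin": 0},
    {"offset": [0.08,-0.04,0.1],"spin": 0},
  ],
)

```text
time: 40.2
tool_pos: [0.501, 0.0667, 0.0789]
ee_rot: [-2.195, -1.859, -0.59]
ft_force: [-0.3, -1.8, -1.9]
opening: 0.0202
```

```bash
python3 st.py .5015,.109,.075 .505,.132,.075 ; python3 s3.py .5017,.109,.076 .5055,.139,.076
```

```text
t 40.20 [0.501  0.0667 0.0789] z-axis [ 0.1682  0.4043 -0.899 ] q [ 0.42  0.65 -0.55  2.33 -1.04  0.11  0.86] F [-0.3 -1.8 -1.9] op 0.0202
off [ 0.181 -0.039  0.103]  dist 0.042
off [ 0.286 -0.043  0.153]  dist 0.066
[0.127 0.896 0.426]
[0.5017, 0.109, 0.076] -> [0.502 0.109 0.076] fwd 0.480 lat -0.053 [ 0.37  0.68 -0.56  2.3  -1.01  0.17  0.8 ] [[0.19, -0.04, 0.1], [-0.11, 0.11, 0.0]]
[0.5055, 0.139, 0.076] -> [0.505 0.139 0.076] fwd 0.480 lat -0.053 [ 0.33  0.69 -0.59  2.29 -1.04  0.13  0.78] [[0.13, -0.0, 0.07]]
```

Call:
move_arm(
  motion=[
    {"offset": [0.04,-0.03,0.04],"spin": 0},
    {"offset": [0.08,-0.06,0.07],"spin": 0},
    {"offset": [0.12,-0.07,0.09],"spin": 0},
    {"offset": [0.16,-0.07,0.11],"spin": 0},
    {"offset": [0.18,-0.07,0.12],"spin": 0},
  ],
)

```text
time: 40.62
tool_pos: [0.5033, 0.1085, 0.0822]
ee_rot: [-2.182, -1.861, -0.567]
ft_force: [-0.7, -2.5, 0.4]
opening: 0.02
```

```bash
python3 st.py .504,.132,.075 .507,.155,.075 ; python3 - <<'E'
from h import *
p,T=cam("wrist");save(p,"e1.png")
C=cloud(p,T)
r=manip.trace(p,"cover")
for d in r[:1]:
    P=C[d["pixels"]];P=P[(P[:,2]>.095)&(P[:,2]<.11)];print(d["p"],len(P),cv2.minAreaRect(P[:,:2].astype(np.float32)),np.median(P[:,2]))
E
```

```text
t 40.62 [0.5033 0.1085 0.0822] z-axis [ 0.1482  0.406  -0.9018] q [ 0.32  0.64 -0.54  2.32 -1.04  0.11  0.78] F [-0.7 -2.5  0.4] op 0.0200
off [ 0.09  -0.02   0.081]  dist 0.025
off [ 0.195 -0.025  0.13 ]  dist 0.047
[0.125 0.897 0.424]
0.59 18894 ((0.5094431042671204, 0.16271744668483734), (0.09233623743057251, 0.06426706910133362), 80.62413787841797) 0.10243954320220933
```

View pics/e1.png

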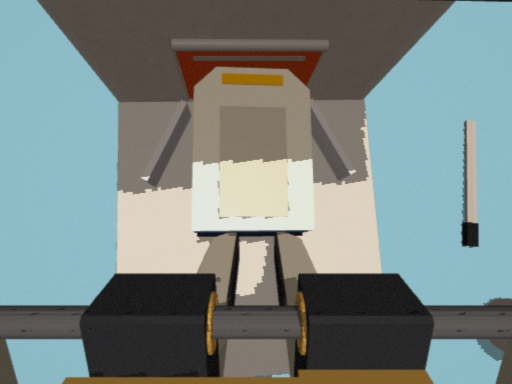

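Call:
move_arm(
  motion=[
    {"offset": [-0.04,-0.01,0.03],"spin": 0},
    {"offset": [-0.04,-0.02,0.06],"spin": 0},
    {"offset": [0,-0.03,0.09],"spin": 0},
    {"offset": [0.03,-0.03,0.1],"spin": 0},
    {"offset": [0.06,-0.03,0.11],"spin": 0},
  ],
)

```text
time: 41.13
tool_pos: [0.5078, 0.1247, 0.0741]
ee_rot: [-2.177, -1.858, -0.547]
ft_force: [0.0, -3.4, -1.4]
opening: 0.0198
```

```bash
python3 st.py .507,.155,.074 .5095,.174,.074; cat > s4.py <<'E'
from s2c import *
E
sed -n '1,/return best/p' s2.py > s2c.py; python3 - <<'E'
from s2c import *
q=q0.copy();print("clr now",clear(q))
for c in ([.2,-.02,.14],[.3,-.02,.2],[.36,-.02,.24],[.4,-.02,.27]):
    for lam in(1e-2,5e-2):
        q=run(q0.copy(),[(c,0)],lam=lam);p,M=fk(q,P,S);print(c,lam,np.round(p,4),"portx %.4f"%((p-[.5142,.2081,0])@u),"fwd %.3f"%(M[:,2]@u),"clr %.4f"%clear(q),np.round(q,2))
E
```

```text
t 41.13 [0.5078 0.1247 0.0741] z-axis [ 0.133   0.4052 -0.9045] q [ 0.26  0.65 -0.52  2.31 -1.04  0.11  0.75] F [ 0.  -3.4 -1.4] op 0.0198
off [ 0.135 -0.03   0.061]  dist 0.030
off [ 0.222 -0.034  0.102]  dist 0.049
[0.128 0.898 0.421]
clr now 0.04264960433819955
[0.2, -0.02, 0.14] 0.01 [0.493  0.1892 0.0732] portx -0.0214 fwd 0.466 clr 0.0029 [ 0.2   0.68 -0.57  2.29 -1.05  0.11  0.68]
[0.2, -0.02, 0.14] 0.05 [0.4976 0.1854 0.0719] portx -0.0246 fwd 0.455 clr 0.0044 [ 0.19  0.68 -0.55  2.29 -1.05  0.11  0.68]
[0.3, -0.02, 0.2] 0.01 [0.4918 0.2149 0.0726] portx 0.0040 fwd 0.473 clr -0.0117 [ 0.16  0.69 -0.58  2.28 -1.05  0.11  0.65]
[0.3, -0.02, 0.2] 0.05 [0.4977 0.2106 0.0709] portx 0.0004 fwd 0.461 clr -0.0108 [ 0.14  0.69 -0.55  2.27 -1.05  0.11  0.64]
[0.36, -0.02, 0.24] 0.01 [0.491  0.2305 0.0715] portx 0.0194 fwd 0.477 clr -0.0120 [ 0.13  0.7  -0.58  2.27 -1.05  0.11  0.62]
[0.36, -0.02, 0.24] 0.05 [0.4976 0.2259 0.0696] portx 0.0156 fwd 0.464 clr -0.0131 [ 0.12  0.69 -0.55  2.26 -1.05  0.11  0.62]
[0.4, -0.02, 0.27] 0.01 [0.4902 0.2413 0.0703] portx 0.0300 fwd 0.480 clr -0.0059 [ 0.12  0.7  -0.58  2.26 -1.05  0.11  0.61]
[0.4, -0.02, 0.27] 0.05 [0.4974 0.2365 0.0682] portx 0.0261 fwd 0.466 clr -0.0069 [ 0.1   0.7  -0.55  2.26 -1.05  0.11  0.61]
```

Call:
move_arm(
  motion=[
    {"offset": [0.04,-0.007,0.02],"spin": 0},
    {"offset": [0.12,-0.02,0.06],"spin": 0},
    {"offset": [0.21,-0.035,0.105],"spin": 0},
    {"offset": [0.215,-0.035,0.11],"spin": 0},
    {"offset": [0.215,-0.035,0.11],"spin": 0},
  ],
)

```text
time: 41.55
tool_pos: [0.5133, 0.1735, 0.0782]
ee_rot: [-2.167, -1.863, -0.535]
ft_force: [0.0, -1.0, 0.3]
opening: 0.0204
```

```bash
python3 st.py .5105,.18,.073; python3 - <<'E'
from s2c import *
print("clr",clear(q0),"portx",(fk(q0,P,S)[0]-[.5142,.2081,0])@u)
p,T=cam("side")
cv2.imwrite("pics/f1.png",cv2.resize(p["frame"][150:384,230:512],None,fx=2,fy=2)[...,::-1])
for n in("lower_tray","upper_tray","cover"):
    print(n,[(round(float(d["p"]),2),np.round((W(T,d["xyz"])-[.5142,.2081,0])@u,3),np.round(W(T,d["xyz"]),3)) for d in manip.spot_point(p,n)[:1]])
E
```

```text
t 41.55 [0.5133 0.1735 0.0782] z-axis [ 0.1216  0.4057 -0.9059] q [ 0.15  0.64 -0.49  2.28 -1.04  0.11  0.66] F [ 0.  -1.   0.3] op 0.0204
off [ 0.017 -0.021  0.035]  dist 0.009
[0.123 0.899 0.419]
clr 0.006045857892962053 portx -0.03576656125578029
lower_tray []
upper_tray []
cover [(0.65, np.float64(-0.617), array([ 0.568, -0.42 , -0.   ]))]
```

View pics/f1.png

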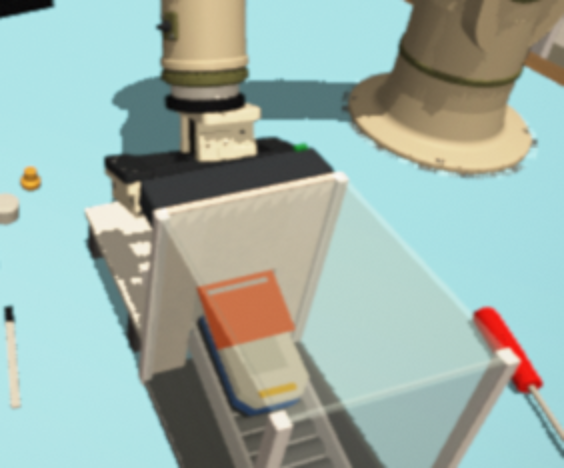

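Call:
move_arm(
  motion=[
    {"offset": [-0.2,0.02,-0.08],"spin": 0},
    {"offset": [-0.4,0.04,-0.16],"spin": 0},
    {"offset": [-0.6,0.05,-0.28],"spin": 0},
    {"offset": [-0.7,0.05,-0.34],"spin": 0},
    {"offset": [-0.7,0.05,-0.34],"spin": 0},
  ],
)

```text
time: 42.17
tool_pos: [0.4967, 0.0085, 0.0809]
ee_rot: [-2.184, -1.852, -0.532]
ft_force: [1.0, -0.5, 0.1]
opening: 0.0198
```

Call:
move_arm(
  motion=[
    {"offset": [-0.3,0,-0.5],"spin": 0},
    {"offset": [-0.3,0,-0.5],"spin": 0},
    {"offset": [-0.3,0,-0.5],"spin": 0},
    {"offset": [-0.3,0,-0.5],"spin": 0},
    {"offset": [-0.3,0,-0.5],"spin": 0},
  ],
)

```text
time: 42.58
tool_pos: [0.4777, -0.0799, 0.1477]
ee_rot: [-2.176, -1.857, -0.536]
ft_force: [-0.0, 1.0, -0.1]
opening: 0.02
```

```bash
python3 st.py; python3 - <<'E'
from h import *
u=np.array([.1253,.9921,0])
for k in range(2):
    p,T=cam("side")
    for n in("lower_tray","upper_tray","cover","lower_tray_nose","upper_tray_nose","cover_nose"):
        print(n,[(round(float(d["p"]),2),np.round((W(T,d["xyz"])-[.5142,.2081,0])@u,3),np.round(W(T,d["xyz"]),3)) for d in manip.spot_point(p,n)[:1]])
cv2.imwrite("pics/g1.png",cv2.resize(p["frame"][150:384,230:512],None,fx=2.5,fy=2.5)[...,::-1])
E
```

```text
t 42.58 [ 0.4777 -0.0799  0.1477] z-axis [ 0.1256  0.4027 -0.9067] q [ 0.48  0.48 -0.19  2.22 -0.7   0.56  0.78] F [-0.   1.  -0.1] op 0.0200
[0.13  0.899 0.417]
lower_tray []
upper_tray []
cover []
lower_tray_nose []
upper_tray_nose []
cover_nose []
lower_tray []
upper_tray []
cover []
lower_tray_nose []
upper_tray_nose []
cover_nose []
```

View pics/g1.png

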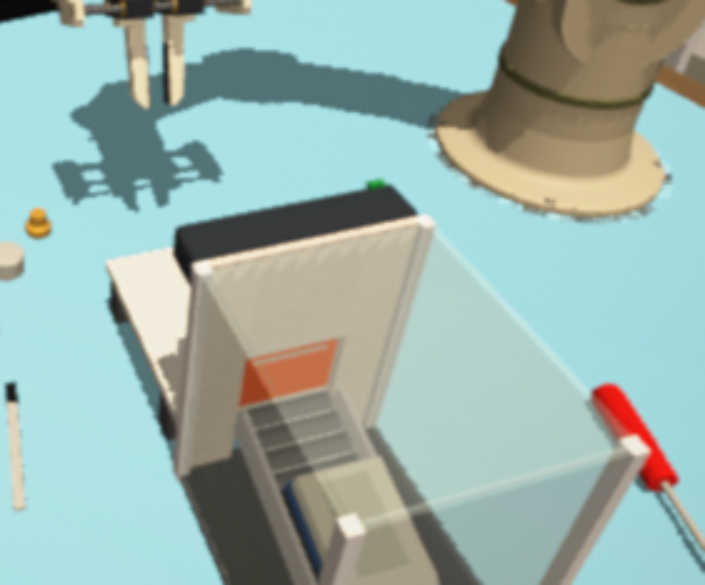

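Call:
move_arm(
  motion=[
    {"offset": [0,0,0],"spin": 0},
    {"offset": [0,0,0],"spin": 0},
    {"offset": [0,0,0],"spin": 0},
    {"offset": [0,0,0],"spin": 0},
    {"offset": [0,0,0],"spin": 0},
  ],
)

```text
time: 43.7
tool_pos: [0.4774, -0.0781, 0.1469]
ee_rot: [-2.171, -1.859, -0.534]
ft_force: [-0.0, -0.8, -0.2]
opening: 0.0199
```

```bash
python3 - <<'E'
from h import *
a,T=cam("side");b,_=cam("top");c,_=cam("side")
d=np.abs(a["frame"].astype(int)-c["frame"].astype(int))[280:384,330:430].max(-1);print("moving px",(d>25).sum())
# cover centre in the side image: ray meets a plane 0.09 m up
v,uu=330,367
# back end of the cover from crop (330,465)/2.5 + (230,150)
for px in((300,485),(378,458)):
    U,Vv=230+px[0]/2.5,150+px[1]/2.5
    r=T[:3,:3]@np.array([(U-a["cx"])/a["fx"],(Vv-a["cy"])/a["fy"],1]);w=T[:3,3]+r*(.095-T[2,3])/r[2]
    print("cover rear corner port x %.3f"%((w-[.5142,.2081,0])@np.array([.1253,.9921,0])))
print("flap depth/colour ok; t",manip.get_obs()["time"])
E
```

```text
moving px 0
cover rear corner port x 0.092
cover rear corner port x 0.088
flap depth/colour ok; t 43.85
```

```bash
python3 -c "
from workcell import manip
print(manip.job_done(), manip.get_obs()['time'])"
```

```text
the job is handed in; nothing more can be done
the job is handed in; nothing more can be done
```

I built the stack on the deck (black tray, blue tray, cover, noses to the flap) and pushed it through the flap. The job was handed in at about 44 s on the robot's clock, and I got no verdict back.

- **Leaning the gripper:** moves only allow shifts and a turn about the tool's own axis, so I could not command a tilt. I got a lean of about 25–30° by driving the arm against its reach limits, which tilts the tool and keeps the tilt. That carried the fingers under the ioniser bar. My model put about 6 mm between the gripper body and the bar at the end of the push.
- **Time lost:** on the way back the arm got stuck against two joint limits. I fitted a model of the arm to find a free route, which cost about 3 s.

**Last checks**
- **Seating on the deck:** after each placing, the wrist camera showed the blue tray and then the cover seated at about 14 mm pitch. Their centres were within about 1–2 mm of each other.
- **After the push:** the side camera showed the flap shut, and the cover still over the blue tray near the bottom of the roller way. Two frames 0.1 s apart showed no movement there. The robot was clear of everything.
- **Position inside:** the cover's rear edge was at roughly port x = 0.09 m, estimated from hand-picked pixels and an assumed height. That puts the stack's middle well past 95 mm, consistent with resting at the stop.

**Not confirmed**
- The networks found none of the three parts through the clear box, so the black tray's seating after the roll is not directly measured.
- I steered clear of the bystanders and saw no contact, but did not measure them again at the end.

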